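Start a spark plug at the bottom of its deep well

TASK

Fit the spark plug to the engine on the tilted stand. Pull the red dust bung out of the plug well and put it in the steel parts tray, then take the plug, which sits in its long spanner in the wooden rack, lower it straight down the well and turn it clockwise, feeling for the thread and never forcing it, until it is screwed fully home on its seat. Leave the spanner standing in the well.

Things in the scene. Friction and masses are not known exactly. Their poses are not given: they have to be found in the camera images.
- engine_head: Engine top end with alloy fins and a green cover 106 x 110 mm, fixed on a grey stand (base 200 x 180 mm) so that it leans 30 degrees from vertical, roughly towards the robot. The plug well is the round bore in the middle of the cover. Origin: centre of the flat plug seat at the bottom of the well, 95 mm above the bench. z axis: along the well, up and out of it.
- well_mouth (a point): Centre of the well's rim, on its axis 72 mm above the seat. The well is 33 mm in bore with a slightly flared mouth; its tube is 49 mm across and stands 8 mm proud of the cover.
- well_thread (a point): On the well's axis 5 mm below the seat: top of the plug's threaded bore. Right-handed, coarse, two starts half a turn apart, 12 mm per turn; where they begin cannot be seen. A plug let down the well rests on the thread, its washer 5 to 11 mm above the seat; turned clockwise (looking down the well) it follows the thread at once, 150 to 330 degrees in all; from 5 mm on it can no longer be pulled out.
- bung: Red plastic dust bung, 92 mm long, 60 g, loosely closing the well: stem 28 mm across and 52 mm long, flange 45 mm across and 4 mm thick lying on the well's rim, and above it a fluted round grip 26 mm across and 36 mm tall. Origin: centre of the stem's lower end; z axis along the stem towards the grip.
- bung_grip (a point): On the bung's axis in its grip, 78 mm from the stem's end, 22 mm above the flange and 14 mm below the top.
- parts_tray: Shallow open tray of bare steel, 116 (x) x 156 (y) x 22 mm, walls and floor 3 mm, fixed to the bench. Origin: centre of its underside, on the bench.
- plug_rack: Hardwood block 66 (x) x 130 (y) x 60 mm, fixed to the bench, with two upright holes 33 mm across and 50 mm deep at y = -34 and +34 mm. The new plug in its spanner stands in the one at -y; an old plug with a white insulator stays in the other. Origin: centre of its underside.
- plug: New spark plug clipped in the end of its long spanner: one rigid piece, 170 mm long, about 0.3 kg, upright in the rack. Origin: the plug's nose, its lower end; z axis along the shank towards the handle. From the nose up: thread 22 mm across to 20 mm; brass washer 28 mm across; bright socket 29 mm across to 76 mm; shank 18 mm across to 114 mm; black fluted round handle 32 mm across to 170 mm.
- plug_washer (a point): Centre of the washer's underside, on the axis 20 mm above the nose. With the plug fully home it coincides with the origin of engine_head.
- plug_handle (a point): On the axis in the black handle, 144 mm above the nose and 26 mm below the top: where to grip, at any angle round the axis.
Mind the look-alikes: they are no part of the job. Leave any purple look-alike of the plug alone.

How it is judged:
By the outcome, as a careful person would: the job done as asked, in the order asked, and still so for the second after the job is handed in, with the robot touching nothing.
It also fails if it takes over 64 s, if anything falls off the work surface, if the arm or the gripper's body presses on something with over 40 N, if the wrist force passes 120 N, or if a joint passes its speed limit or range.

ROBOT

A 6-joint arm with a two-finger parallel gripper is mounted at the origin on a cart in front of the work surface, level with it; the furniture and walls round the work are solid. World frame = base frame: x ahead of the robot, y to its left, z up, the work surface at z = 0. Lengths are in m, angles in rad, forces in N, time in s.
With the tool pointing down it reaches from about 0.35 to 0.975 m from the base axis. Payload 17.4 kg.
Tool frame: the origin (TCP) lies at the very end of the fingers, on their centre line; the grasp point (between the pads) lies manip.grip_depth behind it (manip.grip_depth is the distance from the TCP to the grasp point, in m); y points along the fingers, z is the direction in which the jaws open and shut, and the axes are right-handed (so a half turn about y gives the same grasp; the last joint's range is limited). The gripper opens to 85 mm and grips with 20 to 120 N. Pads are 22 mm wide; open, the fingers measure 114 mm over their backs; the gripper's body (76 mm by 85 mm) begins 54 mm behind the grasp point. The pads swing forward as they close: fully open they stand 13 mm farther back than shut.
Start: joints at [-1.187, 0.116, 1.442, -0, 1.584, -0.038], TCP at [0.276, -0.616, 0.197] pointing down, gripper open.
Joint ranges: [-2.83, 2.83], [-0.83, 2.19], [0.07, 2.5], [-1.14, 4.28], [0.01, 3], [-2.97, 2.97]. Speed limits (rad/s): [1.89, 1.89, 2.22, 3.14, 3.14, 3.14].

INTERFACE

Orientations are given as [roll, pitch, yaw] about the fixed x, y, z axes, in that order (R = Rz(yaw) Ry(pitch) Rx(roll)).
In Python, from station import sensors, cams, manip gives the robot as it stands.
- The arm moves only by the tool step_arm, never from a script. Its arguments are lists of equal length, an entry for each row: "dr": the turn, a rotation vector about the tool's x, y, z in rad, a list of three; "translation": the shift along the tool's x, y, z in cm, a list of three; "claw": the finger opening in cm, from 0 to 8.54. A call has 1 to 8 rows; each row shifts and turns the commanded pose from where the row before left it, along the tool's axes as they then stand; what a row does not reach is not made up. A row lasts 1/10 s, in which the tool goes at most 50 mm and 8.59 degrees, less where a joint would pass 70% of its speed; a pose out of reach is approached as far as the arm can. A call is refused whole if a number of a shift passes 5 or a number of a turn 0.15, either way. A call with a gripper value outside its range is refused whole. The fingers move at their own pace and stop on an object; "force" is the grip in N (left out, the last holds). Time passes only in rows, so rows that do not move let the fingers close. It gives the time, the measured TCP pose, the force and the opening at its end, in the units of the state.
- sensors.sense(): the state, without advancing time (a new reading comes with each control period).
- cams.grab_frame(name): name is "scene" or "top" or "wrist"; returns a dict with "img" (420x560x3 uint8, red, green, blue), "K" (3x3 intrinsics, pixels), "origin" and "attitude" of the camera in the world; the wrist camera has in their place "T_tool_cam" (4x4, takes a point from camera to tool coordinates, whose origin is the TCP and whose axes are the tool frame's). Camera axes: x right, y up, looking along -z (the intrinsics and any distortion apply to the point x, -y, -z); pixel columns grow to the right and rows downward; lengths in m; the calibration is good to about 2 mm. A picture is of the moment at which its call begins: read the wrist's pose just before it. There is no depth.
- manip.finish_job(): hands the job in, once; it reports no verdict.
The state is a dict: "t": time; "q": joint angles; "qvel": joint speeds; "joint_torque": joint torques, N m; "tcp_pos": TCP position; "orientation": TCP orientation; "ft_force": force on the tool from outside, world axes, zero at the start; "torque": the same for the moment, N m; "width": finger opening in m.
Only numpy, scipy, OpenCV 4.12 (cv2) and the standard library are available. Lean on these libraries where they do the work, as an engineer would, in place of code of your own. Each camera call takes 0.05 s, during which the arm holds its last target.

## Working session

There is one attempt and no reset: what is moved stays moved. The work goes in short steps, Python scripts to look and compute and a tool call to move; the robot and the scene stay as the last step left them, time stands still between calls to the robot, and variables do not carry over. Pictures are saved under pics/ and viewed, and the job is handed in when it is done.

Besides the shell and the picture viewer there is one more tool, called as name(argument=value, ...), one argument or row to a line, values as JSON. step_arm: Moves the arm, as the interface text tells. Its arguments: {"type":"object","properties":{"dr":{"type":"array","items":{"type":"array","items":{"type":"number"}}},"translation":{"type":"array","items":{"type":"array","items":{"type":"number"}}},"claw":{"type":"array","items":{"type":"number"}},"force":{"type":"number"}},"required":["dr","translation","claw"]}

```bash
ls; mkdir -p pics
python3 - <<'E'
from station import sensors,cams,manip
import cv2,numpy as np
print(manip.grip_depth, sensors.sense())
for n in ("scene","top","wrist"):
    f=cams.grab_frame(n)
    cv2.imwrite(f"pics/{n}0.png",f["img"][:,:,::-1])
    np.savez(f"{n}0.npz",**{k:v for k,v in f.items()})
    print(n,{k:(v if k!="img" else 0) for k,v in f.items()})
E
```

```text
pics
0.0187 {'t': 0.0, 'q': array([-1.18681259e+00,  1.16470854e-01,  1.44226718e+00,  3.68578304e-06,
        1.58397466e+00, -3.78256347e-02]), 'qvel': array([-5.19601332e-04,  5.00505583e-05,  3.59291392e-04,  8.23651537e-04,
       -2.18815937e-03, -1.73586213e-03]), 'joint_torque': array([ 2.91817858e-03, -7.31999373e+01, -6.32480979e+01,  1.16230613e-04,
        6.33798962e-03, -4.39248041e-06]), 'tcp_pos': array([ 0.27624631, -0.61563867,  0.1962712 ]), 'orientation': array([-1.57191543e+00,  4.60390483e-05, -2.71978326e+00]), 'ft_force': array([-1.21390041,  0.71751343, -0.55414464]), 'torque': array([ 0.02943369, -0.00210187, -0.05365401]), 'width': 0.08537956655772776}
scene {'img': 0, 'K': array([[441.30301185,   0.        , 279.25680447],
       [  0.        , 441.30301185, 207.27494457],
       [  0.        ,   0.        ,   1.        ]]), 'origin': array([-0.04047668,  0.96329566,  0.75757292]), 'attitude': array([ 1.02653436,  0.0125319 , -2.50961188])}
top {'img': 0, 'K': array([[436.81519593,   0.        , 286.27309967],
       [  0.        , 436.81519593, 209.23652556],
       [  0.        ,   0.        ,   1.        ]]), 'origin': array([0.46613563, 0.13469147, 1.59495777]), 'attitude': array([ 0.07895281, -0.02117454, -1.58544464])}
wrist {'img': 0, 'K': array([[304.54359606,   0.        , 280.9837215 ],
       [  0.        , 304.54359606, 211.81513898],
       [  0.        ,   0.        ,   1.        ]]), 'T_tool_cam': array([[-4.75376912e-05, -9.48090811e-01, -3.17999705e-01,
        -8.34819979e-02],
       [-1.35527444e-03,  3.17999474e-01, -9.48089921e-01,
        -1.76594859e-01],
       [ 9.99999080e-01,  3.85906866e-04, -1.30004021e-03,
         2.29456470e-04],
       [ 0.00000000e+00,  0.00000000e+00,  0.00000000e+00,
         1.00000000e+00]])}
```

View pics/scene0.png

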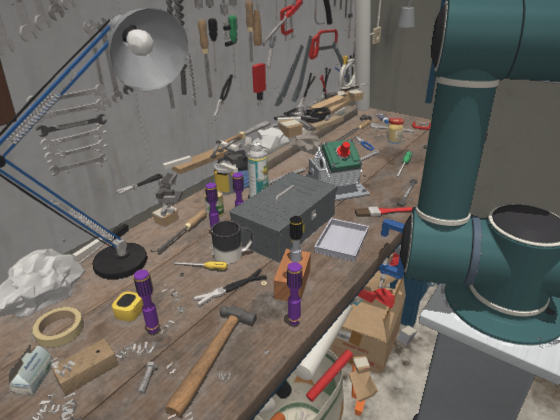

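View pics/top0.png

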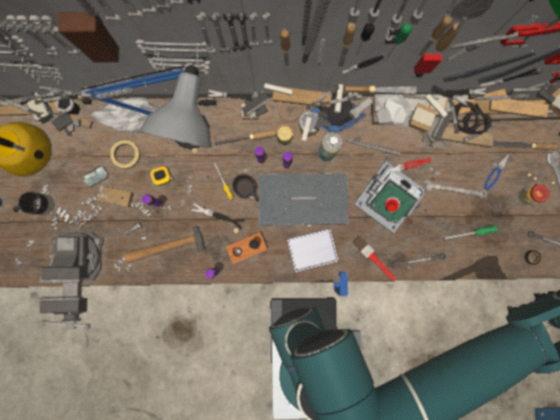

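View pics/wrist0.png

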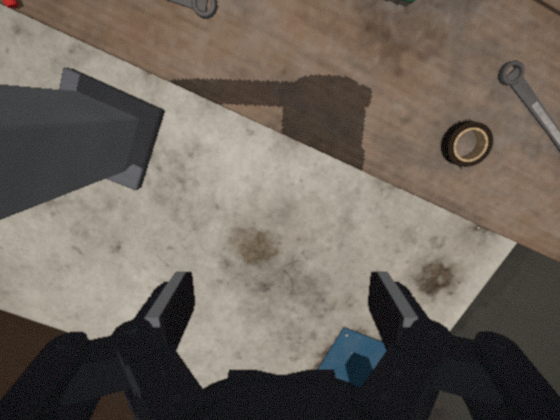

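The scene view shows the engine with its red bung at (345,150), the tray at (343,238), and the rack at (293,270) with a black-handled tool at (296,230). The purple look-alikes are at (147,300), (294,290), (212,205) and (238,188). The top view shows the bung at (392,205), tray at (313,250) and rack at (247,247). Next I'll enlarge these.

```bash
cat > h.py <<'E'
import numpy as np,cv2
from scipy.spatial.transform import Rotation as R
def rpy(a): return R.from_euler('xyz',a).as_matrix()
def ray(f,px,T=None):
    K=np.array(f["K"]); u,v=px
    d=np.array([(u-K[0,2])/K[0,0],-(v-K[1,2])/K[1,1],-1.])
    if T is None: o=np.array(f["origin"]);A=rpy(f["attitude"])
    else: o=T[:3,3];A=T[:3,:3]
    d=A@d; return o,d/np.linalg.norm(d)
def onz(f,px,z,T=None):
    o,d=ray(f,px,T); return o+d*(z-o[2])/d[2]
def proj(f,p,T=None):
    K=np.array(f["K"])
    if T is None: o=np.array(f["origin"]);A=rpy(f["attitude"])
    else: o=T[:3,3];A=T[:3,:3]
    c=A.T@(np.array(p)-o); return np.array([K[0,2]+K[0,0]*c[0]/-c[2],K[1,2]+K[1,1]*(-c[1])/-c[2]])
def tri(rays):
    A=np.zeros((3,3));b=np.zeros(3)
    for o,d in rays:
        P=np.eye(3)-np.outer(d,d);A+=P;b+=P@o
    p=np.linalg.solve(A,b); return p,[np.linalg.norm((np.eye(3)-np.outer(d,d))@(p-o)) for o,d in rays]
def crop(img,x0,y0,x1,y1,name):
    c=img[y0:y1,x0:x1]; s=min(800/(x1-x0),600/(y1-y0)); s=int(s) if s>1 else 1
    cv2.imwrite(f"pics/{name}.png",cv2.resize(c,None,fx=s,fy=s,interpolation=cv2.INTER_CUBIC)[:,:,::-1]); print(name,'scale',s)
E
python3 - <<'E'
from h import *
t=np.load("top0.npz");s=np.load("scene0.npz")
crop(t["img"],220,160,440,280,"topc"); crop(s["img"],250,130,400,330,"scc")
crop(t["img"],350,155,435,240,"tope")
E
```

```text
topc scale 3
scc scale 3
tope scale 7
```

View pics/topc.png

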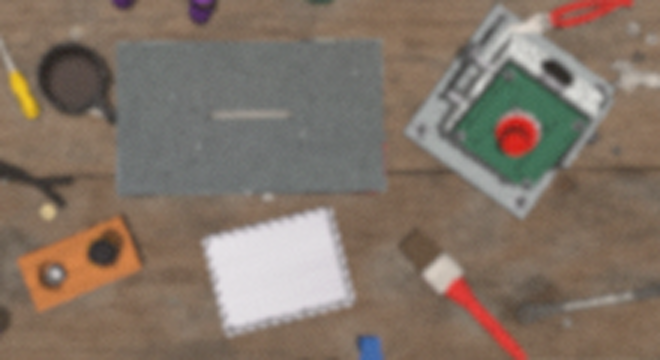

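View pics/scc.png

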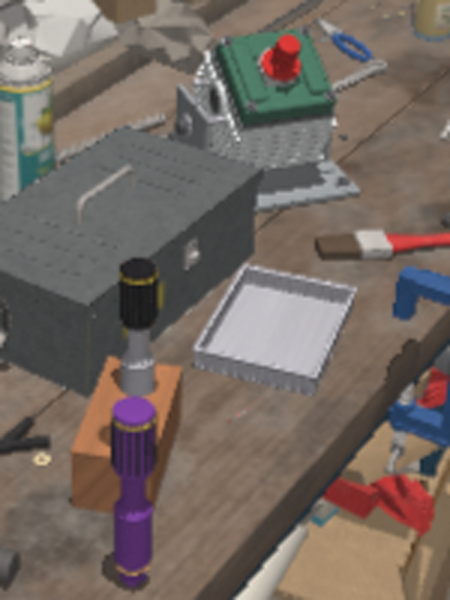

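View pics/tope.png

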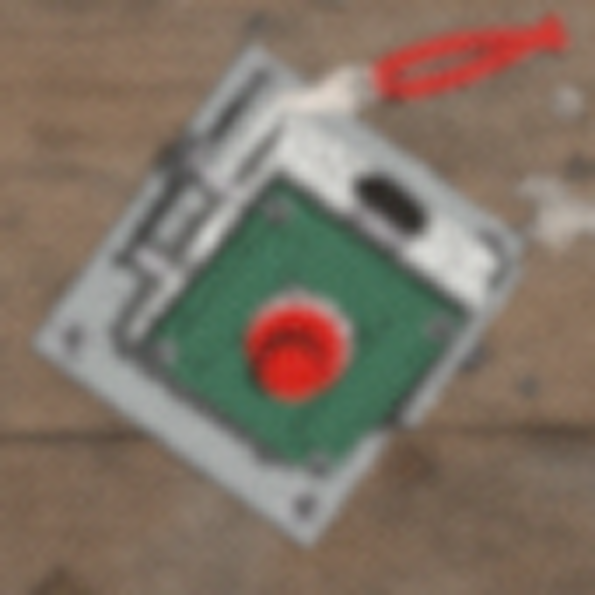

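Top crop: the only black-handled tool in a wooden rack is the left orange block, with its black handle at crop (105,248) (full px 255,243). The white-insulator old plug is beside it at crop (50,275). The purple ones stand free on the bench and aren't part of the job. Only one engine and one red bung are present.

Run:
```python
from h import *
t=dict(np.load("top0.npz"));s=dict(np.load("scene0.npz"))
print("base corners z=.006")
C=[onz(t,(350+a/7,155+b/7),.006) for a,b in [(35,345),(255,45),(520,245),(310,545)]]
for c in C: print(c.round(4))
for i in range(4): print(np.linalg.norm(C[i]-C[i-1]).round(4), end=' ')
d=(C[0]-C[1])+(C[3]-C[2]); print("yaw lean",np.degrees(np.arctan2(d[1],d[0])))
# red mask
def red(im):
    h=cv2.cvtColor(im,cv2.COLOR_RGB2HSV); return (((h[...,0]<6)|(h[...,0]>174))&(h[...,1]>170)&(h[...,2]>90)).astype(np.uint8)
# grip top stereo
g1=ray(t,(350+290/7,155+375/7)); g2=ray(s,(250+289/3,130+42/3))
print("grip top",tri([g1,g2]))
f1=ray(t,(350+296/7,155+343/7)); f2=ray(s,(250+280/3,130+68/3))
print("flange",tri([f1,f2]))
h1=ray(t,(220+103/3,160+248/3)); 
print("handle top",tri([h1,ray(s,(250+139/3,130+266/3))]))
print("rack corners z=.06",[onz(t,(220+a/3,160+b/3),.06).round(3) for a,b in [(18,262),(122,214),(143,265),(40,311)]])
print("tray corners z=.022",[onz(t,(220+a/3,160+b/3),.022).round(3) for a,b in [(202,240),(330,208),(354,300),(228,335)]])
print("toolbox",[onz(t,(220+a/3,160+b/3),.11).round(3) for a,b in [(117,40),(383,40),(385,190),(117,194)]])
```

```text
base corners z=.006
[ 0.6063 -0.153   0.006 ]
[ 0.764 -0.274  0.006]
[ 0.6559 -0.4108  0.006 ]
[ 0.4997 -0.2942  0.006 ]
0.1769 0.1988 0.1743 0.1949 yaw lean 142.87315197768342
grip top (array([ 0.57588539, -0.237693  ,  0.18833753]), [np.float64(0.0013199636182094257), np.float64(0.0013199636182094992)])
flange (array([ 0.59341374, -0.25234206,  0.14782928]), [np.float64(0.0002935696173719873), np.float64(0.00029356961737197004)])
handle top (array([0.47044515, 0.20781019, 0.17286244]), [np.float64(0.0004958869324115497), np.float64(0.0004958869324114412)])
rack corners z=.06 [array([0.456, 0.313, 0.06 ]), array([0.511, 0.191, 0.06 ]), array([0.451, 0.168, 0.06 ]), array([0.399, 0.288, 0.06 ])]
tray corners z=.022 [array([0.479, 0.097, 0.022]), array([ 0.515, -0.057,  0.022]), array([ 0.405, -0.083,  0.022]), array([0.366, 0.068, 0.022])]
toolbox [array([0.708, 0.193, 0.11 ]), array([ 0.704, -0.112,  0.11 ]), array([ 0.532, -0.11 ,  0.11 ]), array([0.532, 0.195, 0.11 ])]
```

```bash
cat > plan.py <<'E'
from h import *
def Rt(a,az=None,x=None):
    y=-np.array(a)/np.linalg.norm(a)
    if x is None: x=np.array([np.cos(az),np.sin(az),0.])
    x=x-y*(x@y); x/=np.linalg.norm(x); return np.c_[x,y,np.cross(x,y)]
def cur():
    from station import sensors
    s=sensors.sense(); return np.array(s["tcp_pos"]),rpy(s["orientation"]),s
def plan(p1,R1):
    p,Rc,s=cur()
    rv=R.from_matrix(Rc.T@R1).as_rotvec(); tn=R1.T@(p1-p)*100; tc=Rc.T@(p1-p)*100
    print("rotvec",rv.round(4),"shift now-axes cm",tc.round(2),"shift target-axes cm",tn.round(2),"q",s["q"].round(3),"F",s["ft_force"].round(1),"w",round(s["width"],4),"t",s["t"])
AX=lambda deg:np.array([.5*np.cos(np.radians(deg)),.5*np.sin(np.radians(deg)),np.cos(np.pi/6)])
def wristT(f):
    p,Rc,s=cur(); T=np.eye(4);T[:3,:3]=Rc;T[:3,3]=p; return T@np.array(f["T_tool_cam"])
def snap(name):
    from station import cams
    p,Rc,s=cur(); T=np.eye(4);T[:3,:3]=Rc;T[:3,3]=p
    f=cams.grab_frame("wrist"); T=T@np.array(f["T_tool_cam"])
    np.savez(name+".npz",T=T,**f); cv2.imwrite(f"pics/{name}.png",f["img"][:,:,::-1]); return f,T
E
python3 - <<'E'
from plan import *
a=AX(142.9); S=np.array([.6206,-.2714,.095])
R1=Rt(a,np.radians(142.9-90-180)); plan(S+.165*a,R1)
E
```

```text
rotvec [ 0.5133 -0.49    0.131 ] shift now-axes cm [-41.54  -4.12 -24.55] shift target-axes cm [-48.23  -4.37   0.73] q [-1.187  0.116  1.442  0.     1.584 -0.038] F [ 0.2  0.2 -0.6] w 0.0855 t 0.15
```

step_arm(
  dr=[
    [0,0,0],
    [0,0,0],
    [0,0,0],
    [0,0,0],
    [0,0,0],
    [0,0,0],
    [0,0,0],
    [0,0,0],
  ],
  translation=[
    [-3,-2,-1.8],
    [-4,-2,-2.4],
    [-4,-2,-2.4],
    [-4,-2,-2.4],
    [-4,-2,-2.4],
    [-4,-1,-2.4],
    [-4,0,-2.4],
    [-4,0,-2.4],
  ],
  claw=[8.5,8.5,8.5,8.5,8.5,8.5,8.5,8.5],
)

```text
t: 0.95
tcp_pos: [0.4822, -0.3198, 0.3062]
orientation: [-1.57, 0.0, -2.72]
ft_force: [-0.1, 0.2, 0.1]
width: 0.085
```

step_arm(
  dr=[
    [0,0,0],
    [0.085,-0.081,0.022],
    [0.085,-0.081,0.022],
    [0.085,-0.081,0.022],
    [0.085,-0.081,0.022],
    [0.085,-0.081,0.022],
    [0.088,-0.085,0.021],
    [0,0,0],
  ],
  translation=[
    [-3.5,0,-2],
    [-3.5,0,-2],
    [-3,0,-2],
    [0,0,0],
    [0,0,0],
    [0,0,0],
    [0,0,0],
    [0,0,0],
  ],
  claw=[8.5,8.5,8.5,8.5,8.5,8.5,8.5,8.5],
)

```text
t: 1.75
tcp_pos: [0.5445, -0.2237, 0.3042]
orientation: [-1.045, -0.001, -2.217]
ft_force: [-0.3, -0.7, -0.3]
width: 0.0849
```

Run:
```python
from plan import *
a=AX(142.9); S=np.array([.6206,-.2714,.095])
R1=Rt(a,np.radians(142.9-90-180)); plan(S+.165*a,R1)
```

```text
rotvec [-0.0025  0.0021  0.0001] shift now-axes cm [-0.79  6.08 -2.73] shift target-axes cm [-0.79  6.09 -2.71] q [-0.353 -0.432  1.825 -0.155  1.244  0.305] F [-0.3 -0.7 -0.3] w 0.0849 t 1.75
```

Run:
```python
from plan import *
snap("w1")
```

```text
(no output)
```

View pics/w1.png

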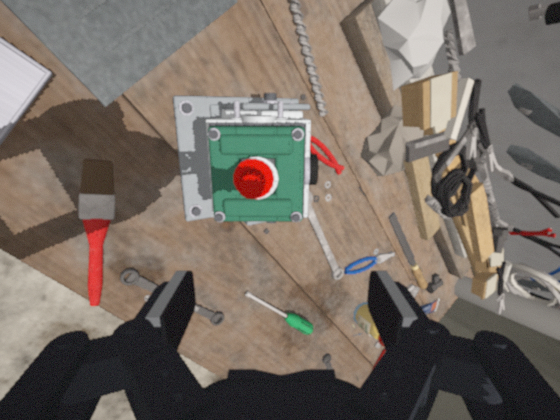

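step_arm(
  dr=[
    [0,0,0],
    [0,0,0],
    [0,0,0],
  ],
  translation=[
    [-0.8,3,-1.4],
    [0,3,-1.3],
    [0,0,0],
  ],
  claw=[8.5,8.5,8.5],
)

```text
t: 2.1
tcp_pos: [0.5549, -0.2219, 0.2342]
orientation: [-1.055, -0.002, -2.221]
ft_force: [0.1, -0.2, -0.6]
width: 0.0849
```

Run:
```python
from plan import *
snap("w2")
```

```text
(no output)
```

View pics/w2.png

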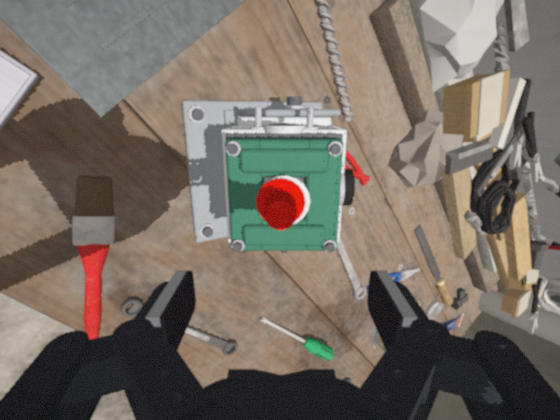

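Run:
```python
from plan import *
for n in("w1","w2"):
    f=dict(np.load(n+".npz"));im=f["img"];T=f["T"]
    h=cv2.cvtColor(im,cv2.COLOR_RGB2HSV)
    g=((h[...,0]>65)&(h[...,0]<95)&(h[...,1]>90)).astype(np.uint8); g[260:]=0
    g=cv2.morphologyEx(g,cv2.MORPH_OPEN,np.ones((3,3)))
    nn,l,st,ce=cv2.connectedComponentsWithStats(g); k=1+st[1:,4].argmax(); ys,xs=np.where(l==k)
    rc=cv2.minAreaRect(np.c_[xs,ys].astype(np.float32)); print(n,"green rect",rc, st[k])
    r=(((h[...,0]<6)|(h[...,0]>174))&(h[...,1]>150)&(h[...,2]>60)).astype(np.uint8); r[260:]=0
    nn,l,st,ce=cv2.connectedComponentsWithStats(r);
    for k in range(1,nn):
        if st[k,4]>150: print("red",st[k],ce[k])
    crop(im,200,90,380,260,n+"c") if n=="w2" else crop(im,180,90,330,240,n+"c")
```

```text
w1 green rect ((256.5, 173.0), (94.0, 93.0), 90.0) [ 210  126   94   95 6245]
red [311 137  33  37 367] [325.42779292 155.59673025]
red [ 233  159   40   40 1203] [252.58021613 178.24106401]
red [ 83 219  27  41 715] [ 95.75944056 236.4979021 ]
w1c scale 4
w2 green rect ((283.5, 193.5), (111.0, 113.0), 90.0) [ 227  138  114  112 8886]
red [346 152  23  33 244] [356.85245902 169.82786885]
red [ 256  179   48   51 1827] [279.71483306 202.72413793]
red [ 77 245  32  15 407] [ 92.98280098 251.81572482]
w2c scale 3
```

View pics/w2c.png

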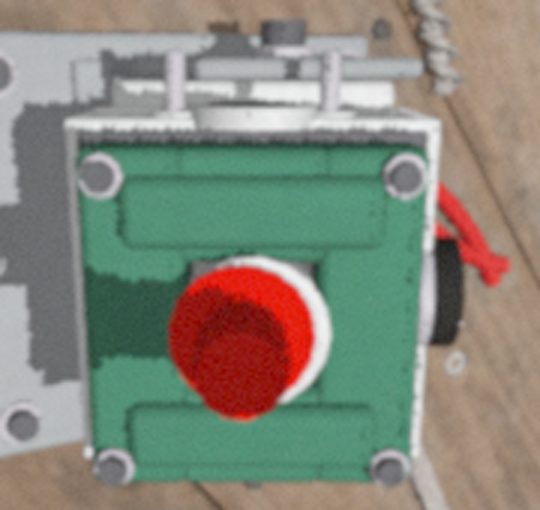

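View pics/w1c.png

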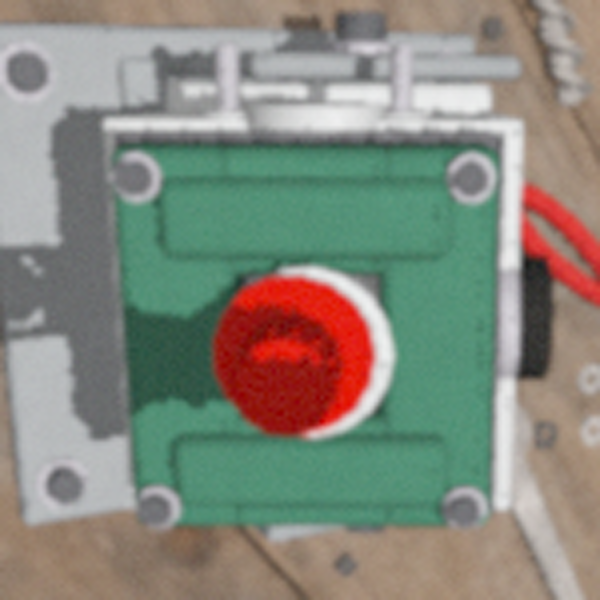

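```bash
cat > fit.py <<'E'
from plan import *
from scipy.optimize import least_squares
w1=dict(np.load("w1.npz"));w2=dict(np.load("w2.npz"));t=dict(np.load("top0.npz"))
# bolts order: UL,UR,LL,LR in wrist img
b1=np.array([(135,177),(470,178),(157,507),(463,507)])/4+[180,90]
b2=np.array([(100,174),(404,175),(113,467),(388,467)])/3+[200,90]
bt=np.array([(277,210),(440,325),(165,350),(318,462)])/7+[350,155]
c1=np.array([309,352])/4+[180,90]; c2=np.array([253,334])/3+[200,90]
def pts(p):
    S=np.array([p[0],p[1],.095]);a=AX(p[2]);Rr=Rt(a,np.radians(p[2]-270))
    x,z=Rr[:,0],Rr[:,2]; 
    # wrist image up = -x tool ; right = +z
    B=[S+.067*a+sx*p[3]*x+sz*p[4]*z for sx,sz in[(-1,-1),(-1,1),(1,-1),(1,1)]]
    return S,a,B,S+.072*a
def res(p,wt=.5,use=(1,1,1)):
    S,a,B,M=pts(p);r=[]
    for i,b in enumerate(B):
        if use[0]: r.append(proj(w1,b,w1["T"])-b1[i])
        if use[1]: r.append(proj(w2,b,w2["T"])-b2[i])
    if use[0]:r.append(proj(w1,M,w1["T"])-c1)
    if use[1]:r.append(proj(w2,M,w2["T"])-c2)
    if use[2]:
        r+= [proj(t,b)-np.array(q) for b,q in zip(B,bt)]
    return np.concatenate(r)
if __name__=="__main__":
  for use in((1,1,0),(0,1,0),(0,0,1),(1,1,1)):
    s=least_squares(res,[.6206,-.2714,142.9,.043,.043],kwargs=dict(use=use)); print(use,s.x.round(4),"rms",np.sqrt((s.fun**2).mean()).round(2), np.abs(s.fun).max().round(2))
  print(s.fun.reshape(-1,2).round(2))
E
python3 fit.py
```

```text
(1, 1, 0) [ 6.239000e-01 -2.698000e-01  1.427702e+02  4.690000e-02  4.470000e-02] rms 0.3 0.91
(0, 1, 0) [ 6.238000e-01 -2.697000e-01  1.427144e+02  4.700000e-02  4.470000e-02] rms 0.23 0.49
(0, 0, 1) [ 5.73300e-01 -2.77000e-01  4.69787e+01  4.38000e-02  4.89000e-02] rms 0.42 0.78
(1, 1, 1) [ 6.226000e-01 -2.708000e-01  1.395255e+02  4.440000e-02  4.310000e-02] rms 9.96 22.99
[[ 3.780e+00 -2.900e-01]
 [ 4.290e+00  3.800e-01]
 [-2.000e-02  3.790e+00]
 [ 1.100e-01  4.990e+00]
 [-1.140e+00 -3.920e+00]
 [-7.600e-01 -4.260e+00]
 [-3.500e+00 -2.900e-01]
 [-3.820e+00 -0.000e+00]
 [-1.180e+00 -3.000e-01]
 [-6.600e-01 -6.100e-01]
 [-1.667e+01  1.836e+01]
 [-2.299e+01 -1.661e+01]
 [ 1.978e+01  1.512e+01]
 [ 1.545e+01 -1.902e+01]]
```

```bash
sed -i 's/^bt=.*/bt=np.array([(165,350),(277,210),(318,462),(440,325)])\/7+[350,155]/' fit.py; python3 fit.py
cat > tgt.py <<'E'
from plan import *
E
python3 - <<'E'
from plan import *
# bung: grip top centre and flange centre rays intersect axial planes
w1=dict(np.load("w1.npz"));w2=dict(np.load("w2.npz"))
S=np.array([.6235,-.2700,.095]);a=AX(142.7);Rr=Rt(a,np.radians(142.7-270))
for f,fl,gt in((w1,(294/4+180,353/4+90),(285/4+180,370/4+90)),(w2,(243/3+200,333/3+90),(240/3+200,365/3+90))):
    for px,h in((fl,.076),(gt,.112)):
        o,d=ray(f,px,f["T"]); p=o+d*((S+h*a-o)@a)/(d@a); print(h,(Rr.T@(p-S)*1000).round(1))
plan(S+.165*a,Rr)
E
```

```text
(1, 1, 0) [ 6.239000e-01 -2.698000e-01  1.427702e+02  4.690000e-02  4.470000e-02] rms 0.3 0.91
(0, 1, 0) [ 6.238000e-01 -2.697000e-01  1.427144e+02  4.700000e-02  4.470000e-02] rms 0.23 0.49
(0, 0, 1) [ 6.221000e-01 -2.728000e-01  1.431254e+02  4.610000e-02  4.450000e-02] rms 0.14 0.22
(1, 1, 1) [ 6.238000e-01 -2.699000e-01  1.427897e+02  4.690000e-02  4.470000e-02] rms 0.5 1.34
[[ 0.22 -0.19]
 [ 0.03  0.56]
 [-0.04 -0.15]
 [ 0.39  0.31]
 [ 0.04 -0.06]
 [ 0.49  0.05]
 [ 0.04  0.1 ]
 [ 0.25  0.29]
 [-0.88  0.25]
 [-0.32  0.03]
 [-1.34 -0.74]
 [-0.79 -0.81]
 [-0.65 -0.27]
 [-0.89 -0.36]]
0.076 [ -1.  -76.   -2.6]
0.112 [  -4.6 -112.    -1.8]
0.076 [ -1.7 -76.   -2.6]
0.112 [  -3.7 -112.    -3.1]
rotvec [0.0041 0.0016 0.0004] shift now-axes cm [-0.32 -0.    0.08] shift target-axes cm [-0.32 -0.    0.07] q [-0.341 -0.401  1.909 -0.168  1.141  0.34 ] F [ 0.4 -0.6  1.2] w 0.0851 t 2.15
```

Run:
```python
from plan import *
S=np.array([.6238,-.2698,.095]);a=AX(142.8);Rr=Rt(a,np.radians(142.8-270))
plan(S+Rr@np.array([-.003,-.081,-.0027]),Rr)
```

```text
rotvec [0.0041 0.     0.0012] shift now-axes cm [-0.65  8.4  -0.15] shift target-axes cm [-0.64  8.4  -0.18] q [-0.341 -0.401  1.909 -0.168  1.141  0.34 ] F [ 0.4 -0.6  1.2] w 0.0851 t 2.15
```

step_arm(
  dr=[
    [0.004,0,0.001],
    [0,0,0],
    [0,0,0],
    [0,0,0],
    [0,0,0],
  ],
  translation=[
    [-0.65,1,-0.15],
    [0,2.5,0],
    [0,2.5,0],
    [0,1.5,0],
    [0,0.9,0],
  ],
  claw=[7.0,7.0,7.0,7.0,7.0],
)

```text
t: 2.65
tcp_pos: [0.593, -0.2419, 0.1655]
orientation: [-1.043, 0.0, -2.219]
ft_force: [0.0, -0.7, 0.6]
width: 0.0703
```

Run:
```python
from plan import *
f,T=snap("w3"); crop(f["img"],180,150,380,350,"w3c"); print(cur())
```

```text
w3c scale 3
(array([ 0.59285461, -0.24197955,  0.16447591]), array([[-6.03517229e-01,  4.01082933e-01,  6.89129476e-01],
       [-7.97349955e-01, -3.03523442e-01, -5.21638351e-01],
       [-5.32890647e-05, -8.64295089e-01,  5.02985085e-01]]), {'t': 2.7, 'q': array([-0.35351389, -0.27965424,  1.93735788, -0.17624229,  0.98295993,
        0.35476001]), 'qvel': array([ 0.00269204, -0.0239701 ,  0.00026926,  0.00128082,  0.03345   ,
       -0.00267465]), 'joint_torque': array([ 7.22155944e-01, -4.66157448e+01, -6.98921371e+01, -7.18058646e-01,
       -2.20827453e+00,  1.61994842e-02]), 'tcp_pos': array([ 0.59285461, -0.24197955,  0.16447591]), 'orientation': array([-1.04374723e+00,  5.32890647e-05, -2.21870126e+00]), 'ft_force': array([ 1.08558835,  0.24011249, -1.35877251]), 'torque': array([0.18941807, 0.18376921, 0.03116059]), 'width': 0.07013463390353494})
```

View pics/w3.png

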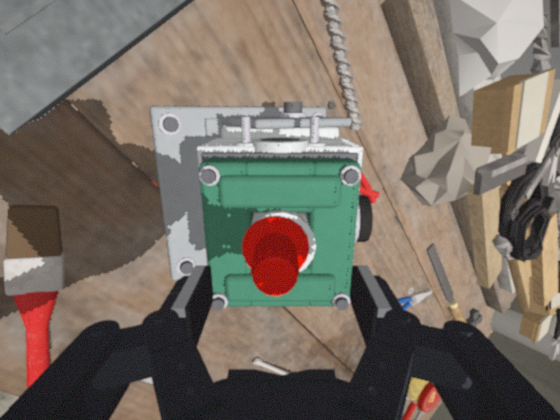

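The bung's grip top is at (275,268), between the fingers at x≈185 and x≈370. I'll close on it.

step_arm(
  dr=[
    [0,0,0],
    [0,0,0],
    [0,0,0],
    [0,0,0],
    [0,0,0],
    [0,0,0],
    [0,0,0],
    [0,0,0],
  ],
  translation=[
    [0,0,0],
    [0,0,0],
    [0,0,0],
    [0,0,0],
    [0,0,0],
    [0,0,0],
    [0,0,0],
    [0,0,0],
  ],
  claw=[4,2,2,2,2,2,2,2],
  force=45,
)

```text
t: 3.5
tcp_pos: [0.5924, -0.2416, 0.1659]
orientation: [-1.042, 0.0, -2.218]
ft_force: [0.4, -0.2, -0.2]
width: 0.0197
```

Run:
```python
from plan import *
f,T=snap("w4"); crop(f["img"],180,150,380,350,"w4c"); p,r,s=cur();print(p,s['width'],s['ft_force'])
```

```text
w4c scale 3
[ 0.5923536  -0.24165227  0.16582032] 0.02023915210440614 [-0.16132021  0.14512441 -0.29308288]
```

View pics/w4c.png

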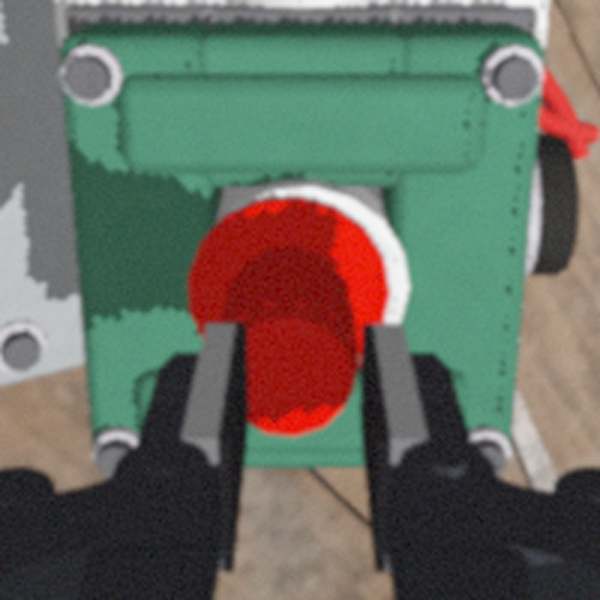

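step_arm(
  dr=[
    [0,0,0],
    [0,0,0],
    [0,0,0],
  ],
  translation=[
    [0,0,0],
    [0,0,0],
    [0,0,0],
  ],
  claw=[1.5,1.2,1.2],
)

```text
t: 3.85
tcp_pos: [0.5924, -0.2416, 0.1659]
orientation: [-1.042, 0.0, -2.218]
ft_force: [-0.4, 0.1, 0.6]
width: 0.0119
```

Run:
```python
from plan import *
f,T=snap("w5"); crop(f["img"],180,150,380,350,"w5c"); p,r,s=cur();print(p,s['width'],s['ft_force'])
```

```text
w5c scale 3
[ 0.59236236 -0.2416302   0.16583087] 0.011592523524079783 [-0.70984545  0.32362585 -0.12057141]
```

View pics/w5c.png

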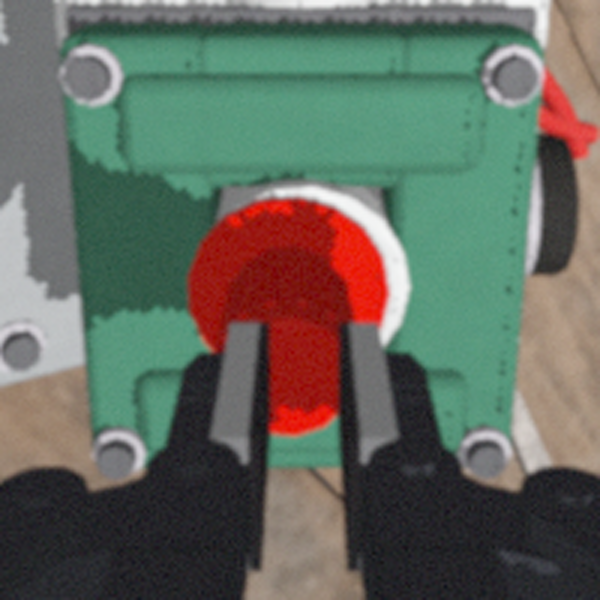

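Run:
```python
from plan import *
from station import cams
p,r,s=cur()
for n in("scene","top"):
    f=cams.grab_frame(n); np.savez(n+"1.npz",**f); print(n,"tcp",proj(f,p).round(1),"grasp",proj(f,p-r[:,1]*.0187).round(1))
    u,v=proj(f,p).round().astype(int); crop(f["img"],u-50,v-45,u+50,v+35,n+"1c"); print(u-50,v-45)
```

```text
scene tcp [342.5 148.8] grasp [343.9 145.4]
scene1c scale 7
292 104
top tcp [390.5 203.8] grasp [390.1 205.7]
top1c scale 7
340 159
```

View pics/scene1c.png

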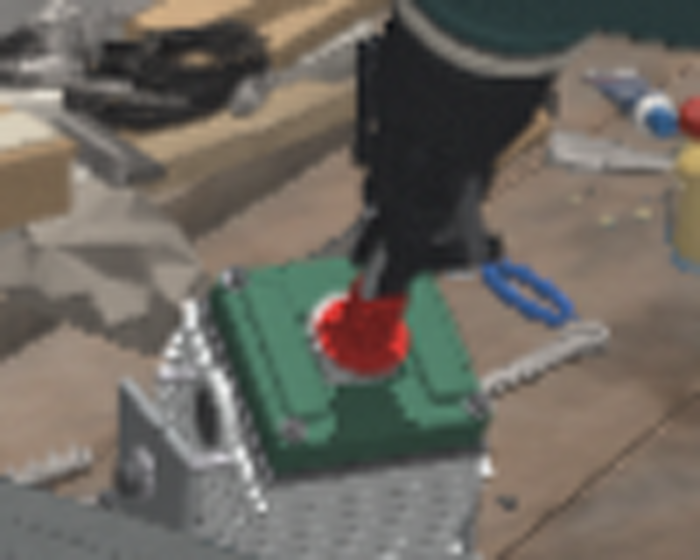

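View pics/top1c.png

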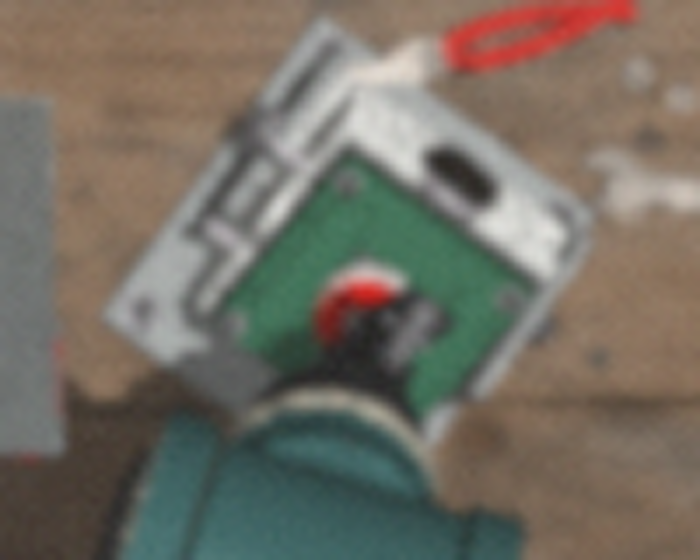

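The fingers closed to 12 mm without meeting the bung. The wrist and scene pictures both show the tips ending at about the bung's top, well short of the stated TCP. I'll open, advance in small steps while watching the force, and check again.

step_arm(
  dr=[
    [0,0,0],
    [0,0,0],
    [0,0,0],
    [0,0,0],
    [0,0,0],
  ],
  translation=[
    [0,0,0],
    [0,0,0],
    [0,0,0],
    [0,0,0],
    [0,0,0],
  ],
  claw=[5,5,5,5,5],
)

```text
t: 4.5
tcp_pos: [0.5924, -0.2416, 0.1659]
orientation: [-1.042, 0.0, -2.218]
ft_force: [0.0, -0.2, -0.0]
width: 0.0497
```

step_arm(
  dr=[
    [0,0,0],
    [0,0,0],
    [0,0,0],
    [0,0,0],
  ],
  translation=[
    [0,0.6,0],
    [0,0.6,0],
    [0,0.6,0],
    [0,0.4,0],
  ],
  claw=[5,5,5,5],
)

```text
t: 4.9
tcp_pos: [0.6012, -0.2485, 0.1458]
orientation: [-1.043, -0.0, -2.218]
ft_force: [0.2, -0.7, -0.3]
width: 0.0498
```

Run:
```python
from plan import *
f,T=snap("w6"); crop(f["img"],180,150,380,350,"w6c"); p,r,s=cur();print(p,s['width'],s['ft_force'])
```

```text
w6c scale 3
[ 0.60122634 -0.24851739  0.14536461] 0.05015561279457954 [-0.08011835 -0.29066668 -0.4842654 ]
```

View pics/w6c.png

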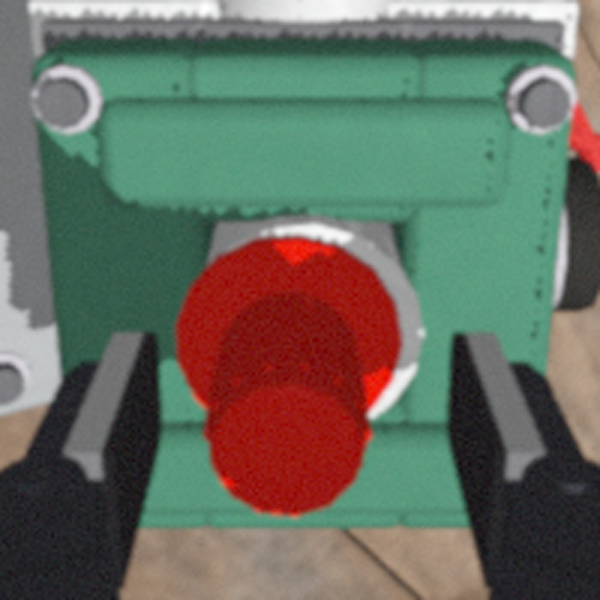

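The tips are now level with the bung's top. By pixel scale they lie about 40 mm short of the TCP. The bung sits about 3 mm to the left (-z) and 3 mm to +x, so I'll correct for that and go 19 mm deeper.

step_arm(
  dr=[
    [0,0,0],
    [0,0,0],
    [0,0,0],
    [0,0,0],
    [0,0,0],
  ],
  translation=[
    [0.3,0,-0.3],
    [0,0.6,0],
    [0,0.6,0],
    [0,0.5,0],
    [0,0,0],
  ],
  claw=[5,5,5,5,5],
)

```text
t: 5.45
tcp_pos: [0.6041, -0.2544, 0.1296]
orientation: [-1.044, -0.0, -2.218]
ft_force: [-0.1, -0.7, -0.5]
width: 0.0501
```

step_arm(
  dr=[
    [0,0,0],
    [0,0,0],
    [0,0,0],
    [0,0,0],
    [0,0,0],
  ],
  translation=[
    [0,0,0],
    [0,0,0],
    [0,0,0],
    [0,0,0],
    [0,0,0],
  ],
  claw=[3,1.5,1.5,1.5,1.5],
  force=45,
)

```text
t: 5.95
tcp_pos: [0.6043, -0.2543, 0.131]
orientation: [-1.042, 0.0, -2.218]
ft_force: [-0.2, 1.7, 1.9]
width: 0.0251
```

Run:
```python
from plan import *
f,T=snap("w7"); crop(f["img"],180,150,380,350,"w7c"); p,r,s=cur();print(p,s['width'],s['ft_force'],s['q'])
```

```text
w7c scale 3
[ 0.60429143 -0.25432984  0.1309823 ] 0.02483356342347165 [-0.38049078  0.49774401  2.38320471] [-0.36887826 -0.22485852  1.94869112 -0.17572059  0.91329996  0.35026239]
```

View pics/w7c.png

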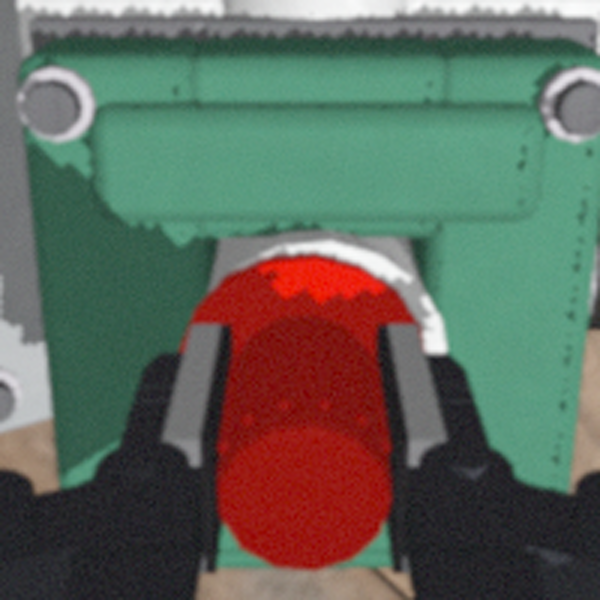

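Gripped at 25 mm. I'll pull straight out along the well.

step_arm(
  dr=[
    [0,0,0],
    [0,0,0],
    [0,0,0],
    [0,0,0],
    [0,0,0],
    [0,0,0],
    [0,0,0],
    [0,0,0],
  ],
  translation=[
    [0,-0.4,0],
    [0,-0.8,0],
    [0,-1.2,0],
    [0,-1.2,0],
    [0,-1.5,0],
    [0,-1.5,0],
    [0,-2,0],
    [0,-1.5,0],
  ],
  claw=[1.5,1.5,1.5,1.5,1.5,1.5,1.5,1.5],
)

```text
t: 6.8
tcp_pos: [0.5631, -0.2232, 0.2201]
orientation: [-1.041, 0.001, -2.218]
ft_force: [0.6, -0.6, -0.3]
width: 0.0251
```

Run:
```python
from plan import *
from station import cams
f,T=snap("w8"); p,r,s=cur();print(p,s['width'],s['ft_force'])
f=cams.grab_frame("scene");u,v=proj(f,p).round().astype(int); crop(f["img"],u-60,v-50,u+60,v+50,"sc8")
```

```text
[ 0.56316397 -0.22299288  0.22251972] 0.02486400443581293 [ 0.60724366 -0.13652652  2.83923444]
sc8 scale 6
```

View pics/w8.png

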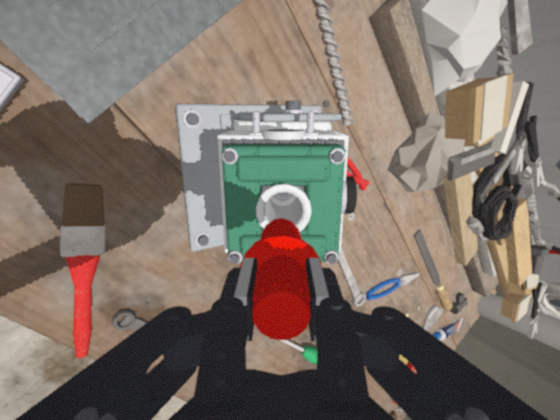

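View pics/sc8.png

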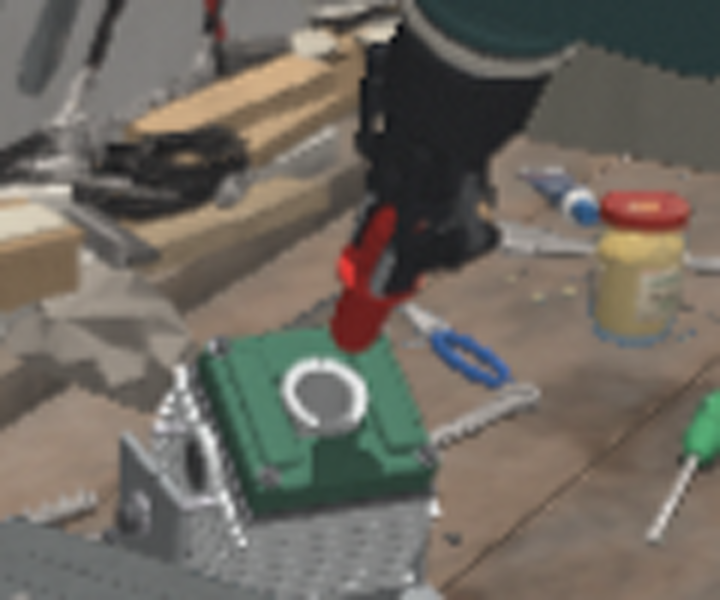

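The bung is out, and the well's rim is visible at (284,208) in the wrist view. I'll measure it.

Run:
```python
from plan import *
f=dict(np.load("w8.npz")); im=f["img"]; crop(im,240,170,330,245,"w8c")
```

```text
w8c scale 8
```

View pics/w8c.png

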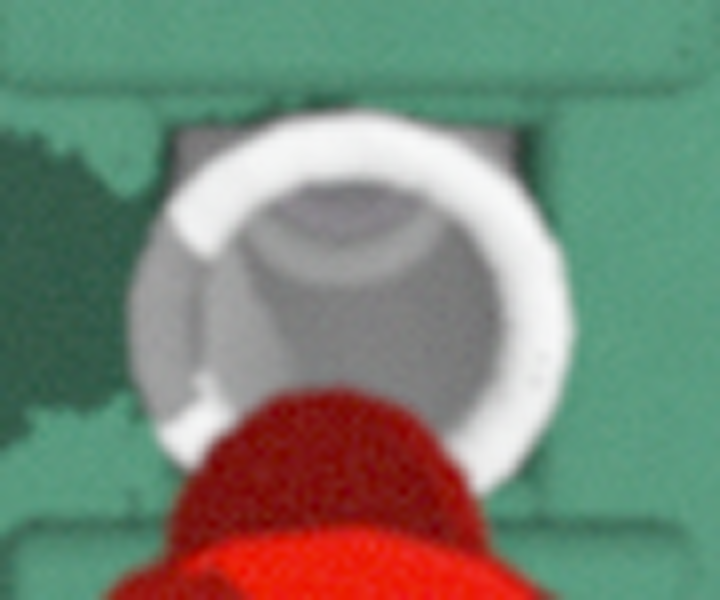

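Run:
```python
from plan import *
f=dict(np.load("w8.npz"));T=f["T"]
S=np.array([.6238,-.2698,.095]);a=AX(142.8)
o,d=ray(f,(283.9,210),T); p=o+d*((S+.072*a-o)@a)/(d@a); print("mouth",p, "S",p-.072*a)
o2,d2=ray(dict(np.load("scene0.npz")),(0,0))
p0,r,s=cur(); rel=r.T@(p-p0); print("mouth in tool mm",(rel*1000).round(1)); print("axis angle to tool y",(r.T@a).round(3), s['q'].round(3))
print("top1 tube centre check")
from station import cams
f=cams.grab_frame("top"); np.savez("top2.npz",**f); crop(f["img"],350,155,435,240,"top2")
f=cams.grab_frame("scene"); np.savez("scene2.npz",**f); crop(f["img"],300,120,380,200,"scene2")
```

```text
mouth [ 0.59591965 -0.24730682  0.15746532] S [ 0.62459473 -0.26907239  0.09511149]
mouth in tool mm [-0.2 75.2  2.3]
axis angle to tool y [-0.002 -1.     0.009] [-0.337 -0.387  1.928 -0.173  1.095  0.35 ]
top1 tube centre check
top2 scale 7
scene2 scale 7
```

View pics/scene2.png

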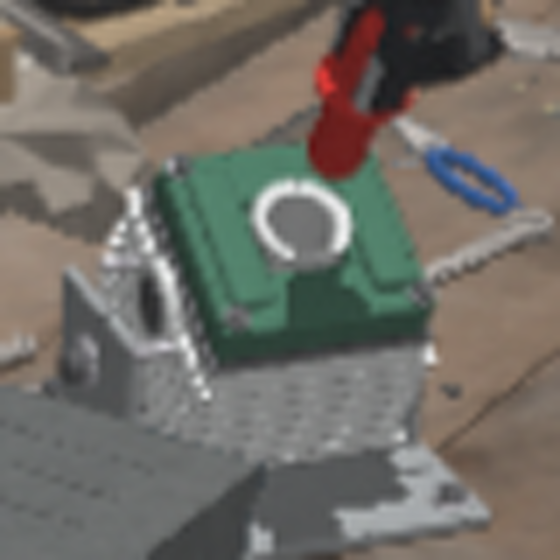

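View pics/top2.png

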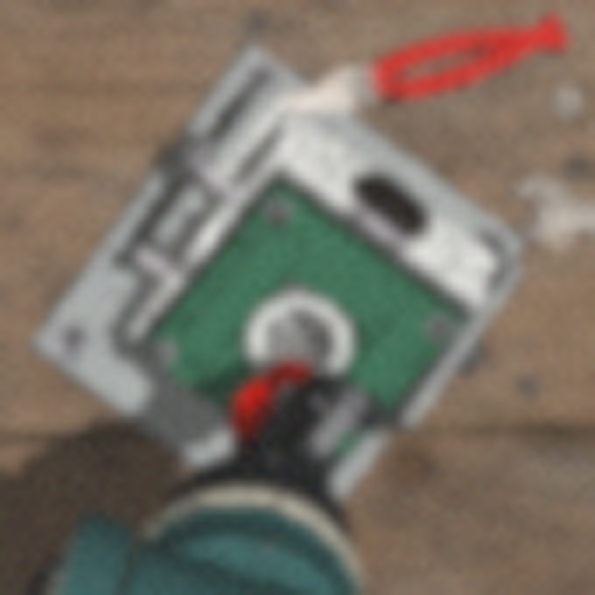

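Run:
```python
from plan import *
w=dict(np.load("w8.npz"));t=dict(np.load("top2.npz"));s=dict(np.load("scene2.npz"))
rw=ray(w,(283.9,210),w["T"]);rt=ray(t,(350+299.5/7,155+340/7));rs=ray(s,(300+303/7,120+224/7))
a=AX(142.8)
for n,r in(("ts",[rt,rs]),("wt",[rw,rt]),("all",[rw,rt,rs])):
    p,e=tri(r); print(n,p.round(4),np.round(e,4),"S",(p-.072*a).round(4))
```

```text
ts [ 0.5946 -0.2537  0.1495] [0.0002 0.0002] S [ 0.6233 -0.2755  0.0871]
wt [ 0.5961 -0.2529  0.1501] [0.0018 0.0018] S [ 0.6247 -0.2747  0.0878]
all [ 0.5958 -0.2535  0.1493] [0.0023 0.0014 0.0009] S [ 0.6245 -0.2753  0.0869]
```

Run:
```python
from plan import *
w=dict(np.load("w8.npz"));t=dict(np.load("top2.npz"));s=dict(np.load("scene2.npz"))
print("w",onz(w,(283.9,210),.1574,w["T"]));print("t",onz(t,(350+299.5/7,155+340/7),.1574));print("s",onz(s,(300+303/7,120+224/7),.1574))
# handle consistency of z: rack corners in scene z=.06 known
t0=dict(np.load("top0.npz"));s0=dict(np.load("scene0.npz"))
for n,pt,ps,z in[("tray far-left rim",(220+202/3,160+240/3),(250+197/3,130+352/3),.022),("tray far-right",(220+330/3,160+208/3),(250+247/3,130+265/3),.022),("tray nearR",(220+354/3,160+300/3),(250+356/3,130+291/3),.022),("tray nearL",(220+228/3,160+335/3),(250+313/3,130+381/3),.022)]:
    print(n,"top",onz(t0,pt,z).round(4),"scene",onz(s0,ps,z).round(4),tri([ray(t0,pt),ray(s0,ps)])[0].round(4))
```

```text
w [ 0.59593587 -0.24735051  0.1574    ]
t [ 0.59372637 -0.25164579  0.1574    ]
s [ 0.58643896 -0.2376839   0.1574    ]
tray far-left rim top [0.4792 0.0974 0.022 ] scene [0.4739 0.1041 0.022 ] [0.4788 0.097  0.0157]
tray far-right top [ 0.5153 -0.0571  0.022 ] scene [ 0.512  -0.0528  0.022 ] [ 0.5152 -0.0578  0.0182]
tray nearR top [ 0.405  -0.0834  0.022 ] scene [ 0.3992 -0.0734  0.022 ] [ 0.4044 -0.0847  0.0138]
tray nearL top [0.3658 0.0681 0.022 ] scene [0.3652 0.0811 0.022 ] [0.3677 0.069  0.0132]
```

Run:
```python
from plan import *
plan(np.array([.443,.010,.23]),Rt([0,0,1],np.radians(-90)))
```

```text
rotvec [-0.5104 -0.6319  0.1706] shift now-axes cm [-11.36 -12.98 -19.86] shift target-axes cm [-23.35  -1.19 -12.06] q [-0.338 -0.384  1.93  -0.173  1.094  0.35 ] F [ 0.   0.1 -1.5] w 0.0249 t 7.0
```

step_arm(
  dr=[
    [0,0,0],
    [-0.073,-0.09,0.024],
    [-0.073,-0.09,0.024],
    [-0.073,-0.09,0.024],
    [-0.073,-0.09,0.024],
    [-0.073,-0.09,0.024],
    [-0.073,-0.09,0.024],
    [-0.073,-0.09,0.026],
  ],
  translation=[
    [0,-3,0],
    [0,-2,0],
    [0,0,0],
    [0,0,0],
    [0,0,0],
    [0,0,0],
    [0,0,0],
    [0,0,0],
  ],
  claw=[1.5,1.5,1.5,1.5,1.5,1.5,1.5,1.5],
)

```text
t: 7.8
tcp_pos: [0.5435, -0.2089, 0.26]
orientation: [-1.576, 0.002, -1.57]
ft_force: [0.4, 0.1, 0.3]
width: 0.0249
```

Run:
```python
from plan import *
plan(np.array([.443,.010,.15]),Rt([0,0,1],np.radians(-90)))
```

```text
rotvec [ 0.0056  0.0004 -0.0023] shift now-axes cm [-21.86  11.1   -9.98] shift target-axes cm [-21.89  11.   -10.05] q [-0.411 -0.091  1.55  -0.     1.689 -0.411] F [0.4 0.1 0.3] w 0.0249 t 7.8
```

step_arm(
  dr=[
    [0.005,0,-0.002],
    [0,0,0],
    [0,0,0],
    [0,0,0],
    [0,0,0],
    [0,0,0],
    [0,0,0],
    [0,0,0],
  ],
  translation=[
    [-3,0,-1.4],
    [-4,0,-1.8],
    [-4,0,-1.8],
    [-4,0,-1.8],
    [-4,0,-1.8],
    [-2.9,1,-1.4],
    [0,3,0],
    [0,3,0],
  ],
  claw=[1.5,1.5,1.5,1.5,1.5,1.5,1.5,1.5],
)

```text
t: 8.6
tcp_pos: [0.4442, 0.0115, 0.1892]
orientation: [-1.567, -0.002, -1.572]
ft_force: [0.8, 0.3, -0.6]
width: 0.0252
```

Run:
```python
from plan import *
from station import cams
f,T=snap("w9"); p,r,s=cur();print(p,s['width'],s['ft_force'])
f=cams.grab_frame("scene"); crop(f["img"],270,140,390,260,"sc9")
plan(np.array([.443,.010,.03]),Rt([0,0,1],np.radians(-90)))
```

```text
[0.44269123 0.01117911 0.18360635] 0.024836252761339314 [ 0.56381663  0.87460683 -7.71482337]
sc9 scale 5
rotvec [ 0.0029 -0.0024  0.0014] shift now-axes cm [ 0.07 15.61  0.07] shift target-axes cm [ 0.09 15.61  0.02] q [-0.032 -0.403  1.924 -0.002  1.624 -0.03 ] F [-1.1 -0.1  0.6] w 0.0248 t 8.7
```

View pics/w9.png

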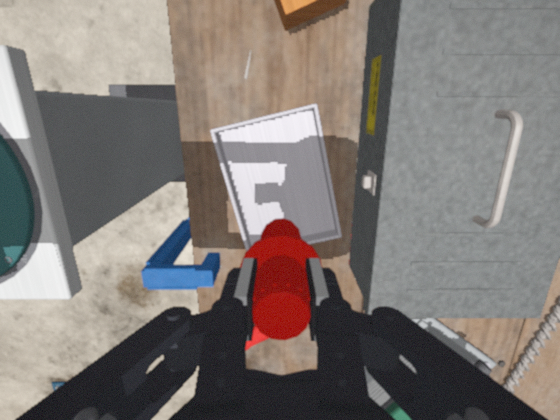

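View pics/sc9.png

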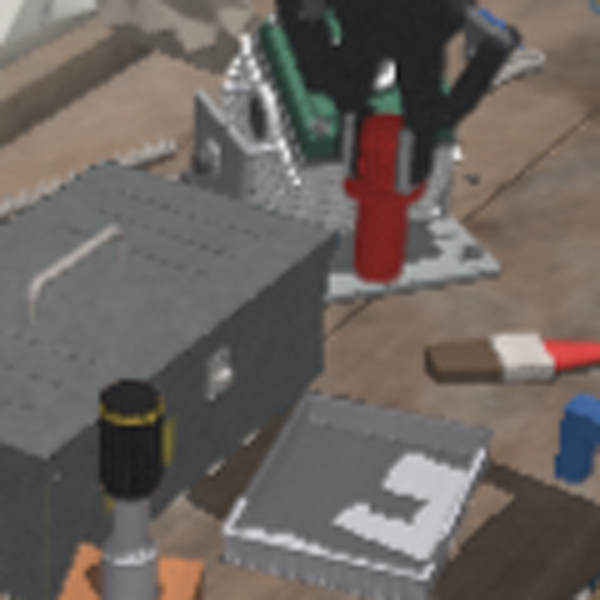

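Run:
```python
from plan import *
f=dict(np.load("w9.npz"));T=f["T"]
for px in[(213,131),(316,105),(340,238),(277,184)]: print(onz(f,px,.022,T).round(4))
```

```text
[0.3726 0.0711 0.022 ]
[0.4841 0.0977 0.022 ]
[ 0.5192 -0.0565  0.022 ]
[0.4421 0.0116 0.022 ]
```

step_arm(
  dr=[
    [0,0,0],
    [0,0,0],
    [0,0,0],
    [0,0,0],
    [0,0,0],
    [0,0,0],
    [0,0,0],
    [0,0,0],
  ],
  translation=[
    [0.1,3,0],
    [0,3.5,0],
    [0,3.5,0],
    [0,2.5,0],
    [0,1.5,0],
    [0,0.8,0],
    [0,0,0],
    [0,0,0],
  ],
  claw=[1.5,1.5,1.5,1.5,1.5,1.5,1.5,1.5],
)

```text
t: 9.5
tcp_pos: [0.4455, 0.0094, 0.0438]
orientation: [-1.566, -0.002, -1.574]
ft_force: [0.5, 0.8, -0.3]
width: 0.0249
```

Run:
```python
from plan import *
from station import cams
p,r,s=cur();print(p,s['width'],s['ft_force'])
f=cams.grab_frame("scene"); crop(f["img"],290,180,390,270,"sc10")
```

```text
[0.4454913  0.00940285 0.04380935] 0.02493384630207123 [ 0.54304607  0.79665655 -0.26783385]
sc10 scale 6
```

View pics/sc10.png

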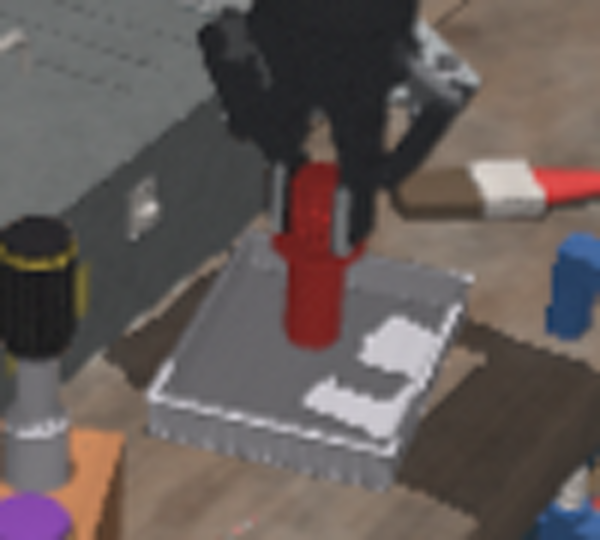

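step_arm(
  dr=[
    [0,0,0],
    [0,0,0],
    [0,0,0],
    [0,0,0],
  ],
  translation=[
    [0,0.6,0],
    [0,0.4,0],
    [0,0.2,0],
    [0,0,0],
  ],
  claw=[1.5,1.5,1.5,1.5],
)

```text
t: 9.95
tcp_pos: [0.4446, 0.0095, 0.0302]
orientation: [-1.568, -0.002, -1.573]
ft_force: [0.8, -0.4, -1.5]
width: 0.0251
```

step_arm(
  dr=[
    [0,0,0],
    [0,0,0],
  ],
  translation=[
    [0,0.2,0],
    [0,0,0],
  ],
  claw=[1.5,1.5],
)

```text
t: 10.15
tcp_pos: [0.4448, 0.0095, 0.0284]
orientation: [-1.568, -0.002, -1.574]
ft_force: [0.5, -0.3, -1.3]
width: 0.0246
```

step_arm(
  dr=[
    [0,0,0],
    [0,0,0],
  ],
  translation=[
    [0,0.15,0],
    [0,0,0],
  ],
  claw=[1.5,1.5],
)

```text
t: 10.35
tcp_pos: [0.4448, 0.0095, 0.0269]
orientation: [-1.568, -0.002, -1.573]
ft_force: [0.3, -1.0, -0.7]
width: 0.0251
```

step_arm(
  dr=[
    [0,0,0],
    [0,0,0],
  ],
  translation=[
    [0,0.15,0],
    [0,0,0],
  ],
  claw=[1.5,1.5],
)

```text
t: 10.55
tcp_pos: [0.4451, 0.0095, 0.0259]
orientation: [-1.567, -0.002, -1.573]
ft_force: [-0.9, -0.7, 3.9]
width: 0.0249
```

step_arm(
  dr=[
    [0,0,0],
    [0,0,0],
  ],
  translation=[
    [0,0.15,0],
    [0,0,0],
  ],
  claw=[1.5,1.5],
)

```text
t: 10.75
tcp_pos: [0.4455, 0.0094, 0.0258]
orientation: [-1.566, -0.002, -1.573]
ft_force: [-7.6, 0.9, 21.8]
width: 0.0248
```

step_arm(
  dr=[
    [0,0,0],
    [0,0,0],
  ],
  translation=[
    [0,0.15,0],
    [0,0,0],
  ],
  claw=[1.5,1.5],
)

```text
t: 10.95
tcp_pos: [0.4459, 0.0094, 0.0258]
orientation: [-1.565, -0.002, -1.573]
ft_force: [-15.5, 0.4, 39.5]
width: 0.0252
```

Run:
```python
from plan import *
from station import cams
p,r,s=cur();print(p,s['width'],s['ft_force'])
f=cams.grab_frame("scene"); crop(f["img"],310,190,370,250,"sc11")
```

```text
[0.44590789 0.00938406 0.02575602] 0.025158688533315942 [-15.47985044   0.44540094  39.49795681]
sc11 scale 10
```

View pics/sc11.png

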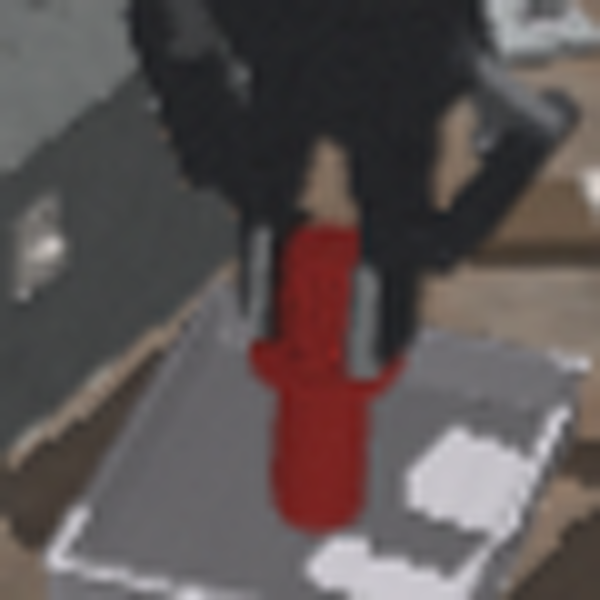

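The stem met the tray floor and is now over-pressed to about 40 N, so I'll back off 3.5 mm and then release.

step_arm(
  dr=[
    [0,0,0],
    [0,0,0],
    [0,0,0],
  ],
  translation=[
    [0,-0.25,0],
    [0,-0.1,0],
    [0,0,0],
  ],
  claw=[1.5,1.5,1.5],
)

```text
t: 11.3
tcp_pos: [0.4448, 0.0095, 0.0259]
orientation: [-1.567, -0.002, -1.573]
ft_force: [-0.4, -0.6, 5.8]
width: 0.0251
```

step_arm(
  dr=[
    [0,0,0],
    [0,0,0],
    [0,0,0],
    [0,0,0],
    [0,0,0],
  ],
  translation=[
    [0,0,0],
    [0,0,0],
    [0,0,0],
    [0,0,0],
    [0,0,0],
  ],
  claw=[2.6,2.8,4,5,6],
)

```text
t: 11.8
tcp_pos: [0.4448, 0.0095, 0.0259]
orientation: [-1.567, -0.002, -1.573]
ft_force: [0.1, -0.2, 0.2]
width: 0.0597
```

step_arm(
  dr=[
    [0,0,0],
    [0,0,0],
    [0,0,0],
    [0,0,0],
    [0,0,0],
    [0,0,0],
  ],
  translation=[
    [0,-1,0],
    [0,-3,0],
    [0,-4,0],
    [0,-4,0],
    [0,-4,0],
    [0,-4,0],
  ],
  claw=[6,6,6,6,6,6],
)

```text
t: 12.4
tcp_pos: [0.4438, 0.0098, 0.2286]
orientation: [-1.566, -0.002, -1.574]
ft_force: [-0.3, 0.4, 0.6]
width: 0.0601
```

Run:
```python
from plan import *
f,T=snap("w12"); p,r,s=cur();print(p,s['width'],s['ft_force'])
```

```text
[0.44526168 0.00975553 0.23542561] 0.06001267743846458 [-1.30399088  0.33718236  7.60134842]
```

View pics/w12.png

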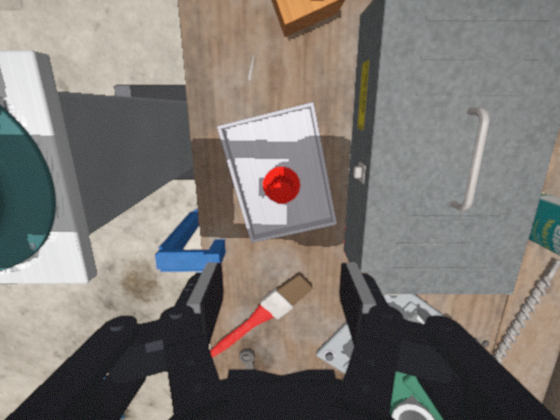

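The bung stands upright in the middle of the tray at (281,185). Next is the plug.

Run:
```python
from plan import *
plan(np.array([.470,.210,.235]),Rt([0,0,1],np.radians(-66)))
```

```text
rotvec [-0.011  -0.4216  0.0043] shift now-axes cm [-20.03   0.03   2.42] shift target-axes cm [-17.29   0.04  10.4 ] q [-3.400e-02 -4.140e-01  1.852e+00 -1.000e-03  1.691e+00 -3.200e-02] F [-1.3  0.3  7.6] w 0.06 t 12.45
```

step_arm(
  dr=[
    [0,0,0],
    [0,0,0],
    [0,0,0],
    [0,0,0],
    [0,0,0],
    [-0.003,-0.14,0.001],
    [-0.003,-0.14,0.001],
    [-0.003,-0.14,0.002],
  ],
  translation=[
    [-4,0,0.5],
    [-4,0,0.5],
    [-4,0,0.5],
    [-4,0,0.5],
    [-4,0,0.4],
    [0,0,0],
    [0,0,0],
    [0,0,0],
  ],
  claw=[6,6,6,6,6,6,6,6],
)

```text
t: 13.25
tcp_pos: [0.4685, 0.2101, 0.2262]
orientation: [-1.576, 0.003, -1.147]
ft_force: [-0.7, -1.1, -0.0]
width: 0.0598
```

Run:
```python
from plan import *
f,T=snap("w13"); p,r,s=cur();print(p,s['width'],s['ft_force'],s['q'])
crop(f["img"],200,80,400,280,"w13c")
```

```text
[0.46859329 0.20994105 0.22621648] 0.05997365519668917 [ 0.68137481 -0.94333432 -0.15072735] [ 0.36973951 -0.24169079  1.73594507  0.00283924  1.65316569 -0.06285456]
w13c scale 3
```

View pics/w13.png

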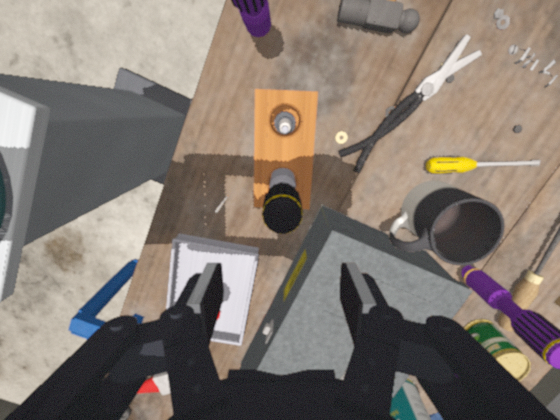

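View pics/w13c.png

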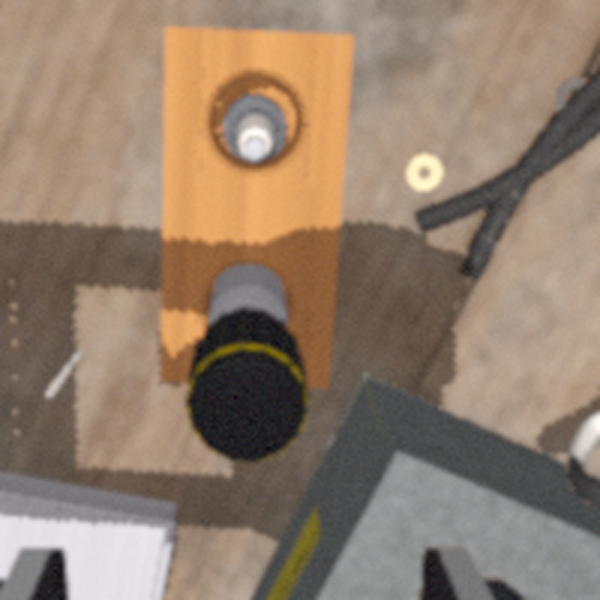

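The black-handled spanner in the wooden rack has its top centre at (282,214). The white-insulator old plug at (285,122) and the purple ones at (255,15) and (510,315) stay put.

Run:
```python
from plan import *
f=dict(np.load("w13.npz"));T=f["T"]
P=onz(f,(282.3,214),.180,T);print(P, "Z", np.linalg.norm(P-T[:3,3]))
for px in[(254.7,89),(318,91),(253.5,208),(310,209)]: print(onz(f,px,.06,T).round(4))
print("toolbox corner",onz(f,(323,207),.12,T))
P[2]=.10; plan(P,Rt([0,0,1],np.radians(-66)))
```

```text
[0.46869709 0.21555608 0.18      ] Z 0.2357933781530501
[0.4022 0.2922 0.06  ]
[0.4635 0.3177 0.06  ]
[0.4515 0.1708 0.06  ]
[0.5129 0.1973 0.06  ]
toolbox corner [0.51030069 0.21975093 0.12      ]
rotvec [ 0.0057  0.0139 -0.0032] shift now-axes cm [-0.47 12.62  0.32] shift target-axes cm [-0.51 12.62  0.24] q [ 0.37  -0.242  1.736  0.003  1.653 -0.063] F [ 0.7 -0.9 -0.2] w 0.06 t 13.3
```

Run:
```python
from plan import *
f=dict(np.load("w13.npz"));T=f["T"];t=dict(np.load("top0.npz"))
for px in((323,207),(334,231)): print(tri([ray(f,px,T),ray(t,(259,224.7))]))
print(onz(f,(323,207),0.0,T))
```

```text
(array([0.53508234, 0.19811742, 0.02534161]), [np.float64(0.00043906091876558847), np.float64(0.0004390609187655121)])
(array([0.53368852, 0.19668341, 0.10811785]), [np.float64(0.002525168848981354), np.float64(0.002525168848981428)])
[ 5.41271561e-01  1.91989897e-01 -5.55111512e-17]
```

step_arm(
  dr=[
    [0.006,0,-0.003],
    [0,0,0],
    [0,0,0],
    [0,0,0],
    [0,0,0],
    [0,0,0],
    [0,0,0],
  ],
  translation=[
    [-0.4,0,0.3],
    [0,3,0],
    [0,3,0],
    [0,2.5,0],
    [0,2,0],
    [0,1.5,0],
    [0,0,0],
  ],
  claw=[6,6,6,6,6,6,6],
)

```text
t: 14.0
tcp_pos: [0.4691, 0.2144, 0.1042]
orientation: [-1.573, -0.0, -1.156]
ft_force: [-0.6, -0.1, 0.1]
width: 0.0598
```

Run:
```python
from plan import *
f,T=snap("w14"); p,r,s=cur();print(p,s['width'],s['ft_force'])
```

```text
[0.46969848 0.21461866 0.10566438] 0.05991525182740198 [-0.55297854  0.21731654  0.27429004]
```

View pics/w14.png

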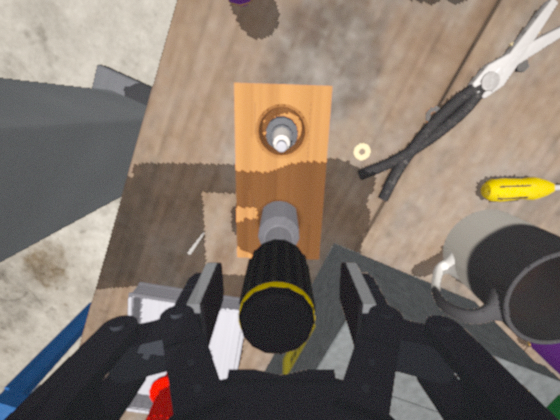

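step_arm(
  dr=[
    [0,0,0],
    [0,0,0],
    [0,0,0],
    [0,0,0],
    [0,0,0],
    [0,0,0],
    [0,0,0],
    [0,0,0],
  ],
  translation=[
    [0.1,0.5,-0.1],
    [0,0.3,0],
    [0,0,0],
    [0,0,0],
    [0,0,0],
    [0,0,0],
    [0,0,0],
    [0,0,0],
  ],
  claw=[6,6,5,4,2.5,2,2,2],
  force=70,
)

```text
t: 14.85
tcp_pos: [0.4694, 0.2133, 0.0984]
orientation: [-1.57, -0.0, -1.154]
ft_force: [-2.1, -1.7, 5.8]
width: 0.0303
```

Run:
```python
from plan import *
f,T=snap("w15"); p,r,s=cur();print(p,s['width'],s['ft_force'],s['torque'])
crop(f["img"],200,150,360,370,"w15c")
```

```text
[0.46938495 0.21327959 0.09835621] 0.030713074927569525 [-2.75009464 -0.93931025  5.74697037] [-0.34953609  0.89186258  0.00188847]
w15c scale 2
```

View pics/w15c.png

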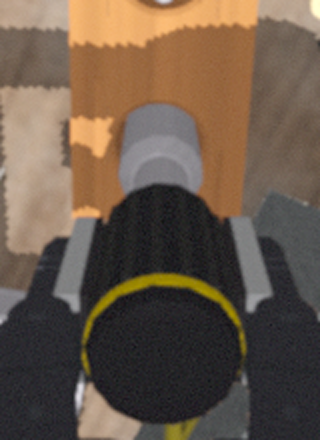

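step_arm(
  dr=[
    [0,0,0],
    [0,0,0],
    [0,0,0],
    [0,0,0],
    [0,0,0],
    [0,0,0],
    [0,0,0],
    [0,0,0],
  ],
  translation=[
    [0,-0.5,0],
    [0,-1.5,0],
    [0,-2.5,0],
    [0,-3,0],
    [0,-3,0],
    [0,-3,0],
    [0,-3.5,0],
    [0,-3,0],
  ],
  claw=[2,2,2,2,2,2,2,2],
)

```text
t: 15.7
tcp_pos: [0.4691, 0.2132, 0.3008]
orientation: [-1.569, -0.0, -1.154]
ft_force: [1.1, 0.7, -3.3]
width: 0.0305
```

Run:
```python
from plan import *
from station import cams
f,T=snap("w16"); p,r,s=cur();print(p,s['width'],s['ft_force'],s['torque'])
f=cams.grab_frame("scene");np.savez("sc16.npz",**f); crop(f["img"],240,90,360,240,"sc16"); print(s['q'])
f=cams.grab_frame("top");np.savez("top16.npz",**f); crop(f["img"],215,195,305,275,"top16")
```

```text
[0.46981265 0.21348694 0.30582562] 0.030246411785982467 [-2.31584528 -1.86394255  2.65514463] [-0.03014482  0.11976698  0.0542792 ]
sc16 scale 4
[ 3.77095945e-01 -2.43699120e-01  1.61026057e+00 -2.66285668e-05
  1.76756582e+00 -4.02037444e-02]
top16 scale 7
```

View pics/w16.png

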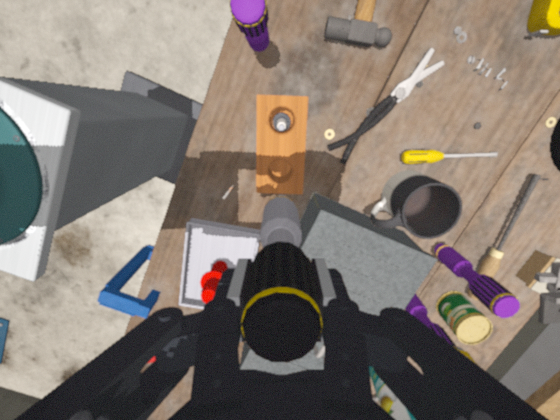

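View pics/sc16.png

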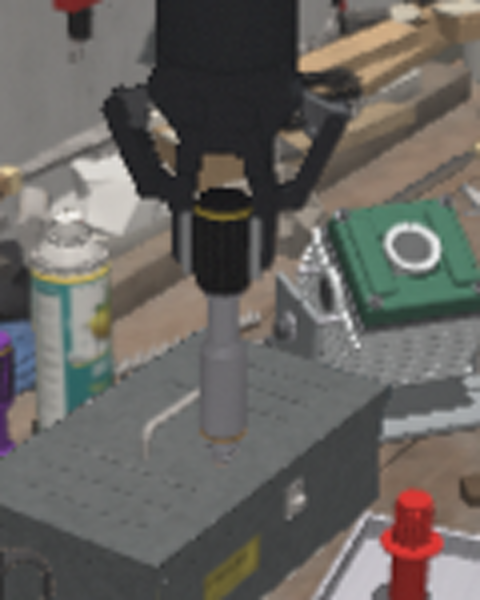

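Run:
```python
from plan import *
f=dict(np.load("w16.npz"));Tc=np.array(f["T_tool_cam"])
def pj(x,y,z=0): return proj(f,np.array([x,y,z])/1000,Tc).round(1)
for y0 in(84,88,92):
  print(y0,"sock far edge x-14.5",pj(-14.5,y0-20),"nose thread edge -11",pj(-11,y0),"socket shoulder",pj(-14.5,y0-76),"handle top near",pj(-16,y0-170),"far",pj(16,y0-170))
crop(f["img"],230,180,330,370,"w16c")
```

```text
84 sock far edge x-14.5 [279.  195.7] nose thread edge -11 [279.1 193.4] socket shoulder [278.5 219.1] handle top near [276.7 306.9] far [277.1 377.4]
88 sock far edge x-14.5 [279.  194.4] nose thread edge -11 [279.1 192.2] socket shoulder [278.6 217. ] handle top near [276.9 300.1] far [277.2 369. ]
92 sock far edge x-14.5 [279.  193.1] nose thread edge -11 [279.1 191.1] socket shoulder [278.6 215. ] handle top near [277.  293.8] far [277.3 361.1]
w16c scale 3
```

View pics/w16c.png

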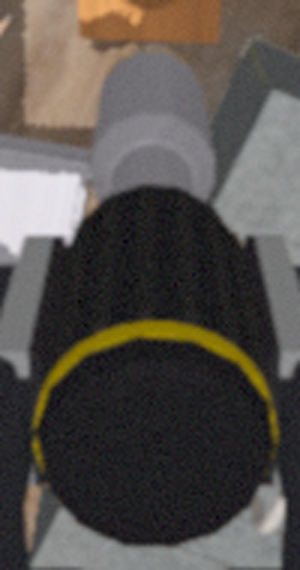

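```bash
cat >> plan.py <<'E'
S_=np.array([.6240,-.2695,.095]);A_=AX(142.8)
def Rw(roll): return Rt(A_,np.radians(142.8-270))@R.from_rotvec([0,roll,0]).as_matrix()
E
python3 - <<'E'
from plan import *
p,Rc,s=cur()
# stage A: vertical, rolled; then stage B tilt about horizontal
Rv=Rt([0,0,1],np.radians(142.8-270))@R.from_rotvec([0,-3.2,0]).as_matrix()
ang=np.arctan2(Rc[1,0],Rc[0,0]);ang2=np.arctan2(Rv[1,0],Rv[0,0]); print("x az now",np.degrees(ang),"target",np.degrees(ang2),"roll about y by -",np.degrees(ang2-ang)%360, "rad",((ang2-ang)%(2*np.pi)))
print("tilt rv in tool at Rv",R.from_matrix(Rv.T@Rw(-3.2)).as_rotvec())
plan(S_+.225*A_,Rv)
E
```

```text
x az now -66.0913815327043 target 56.14649444186344 roll about y by - 122.23787597456776 rad 2.1334534064006796
tilt rv in tool at Rv [-5.22705922e-01 -6.72141325e-17  3.05646300e-02]
rotvec [-0.0022 -2.1334  0.0046] shift now-axes cm [ 40.55   1.03 -10.91] shift target-axes cm [-30.85   1.06 -28.49] q [ 0.377 -0.242  1.618 -0.     1.762 -0.04 ] F [ 1.1 -0.2 -3. ] w 0.0307 t 15.85
```

step_arm(
  dr=[
    [0,0,0],
    [0,0,0],
    [0,0,0],
    [0,0,0],
    [0,0,0],
    [0,0,0],
    [0,0,0],
    [0,0,0],
  ],
  translation=[
    [2,0,-0.5],
    [4,0,-1],
    [4.5,0,-1.2],
    [4.5,0,-1.2],
    [4.5,0,-1.2],
    [4.5,0,-1.2],
    [4.5,0,-1.2],
    [4.5,0,-1.2],
  ],
  claw=[2,2,2,2,2,2,2,2],
)

```text
t: 16.65
tcp_pos: [0.523, -0.1256, 0.2968]
orientation: [-1.571, 0.001, -1.154]
ft_force: [1.5, 0.1, -2.6]
width: 0.0305
```

step_arm(
  dr=[
    [0,0,0],
    [0,0,0],
    [0,-0.1,0],
    [0,-0.14,0],
    [0,-0.14,0],
    [0,-0.14,0],
    [0,-0.14,0],
    [0,-0.14,0],
  ],
  translation=[
    [4.5,0,-1.2],
    [3,0,-1],
    [0,0,0],
    [0,0,0],
    [0,0,0],
    [0,0,0],
    [0,0,0],
    [0,0,0],
  ],
  claw=[2,2,2,2,2,2,2,2],
)

```text
t: 17.45
tcp_pos: [0.5334, -0.201, 0.2965]
orientation: [-1.57, 0.001, -0.348]
ft_force: [0.3, 0.1, -2.8]
width: 0.031
```

step_arm(
  dr=[
    [0,-0.14,0],
    [0,-0.14,0],
    [0,-0.14,0],
    [0,-0.14,0],
    [0,-0.14,0],
    [0,-0.14,0],
    [0,-0.14,0],
    [0,-0.14,0],
  ],
  translation=[
    [0,0,0],
    [0,0,0],
    [0,0,0],
    [0,0,0],
    [0,0,0],
    [0,0,0],
    [0,0,0],
    [0,0,0],
  ],
  claw=[2,2,2,2,2,2,2,2],
)

```text
t: 18.25
tcp_pos: [0.5334, -0.201, 0.2965]
orientation: [-1.569, 0.0, 0.772]
ft_force: [0.4, 0.0, -2.8]
width: 0.0304
```

Run:
```python
from plan import *
plan(S_+.225*A_,Rw(-3.2))
```

```text
rotvec [-0.5254 -0.2029 -0.0239] shift now-axes cm [ 0.04  0.67 -0.1 ] shift target-axes cm [0.04 0.63 0.24] q [-0.405 -0.12   1.518  0.     1.745 -2.748] F [ 0.4  0.  -2.8] w 0.0304 t 18.25
```

step_arm(
  dr=[
    [-0.131,-0.04,-0.006],
    [-0.131,-0.05,-0.006],
    [-0.131,-0.055,-0.006],
    [-0.131,-0.055,-0.006],
    [0,0,0],
  ],
  translation=[
    [0,0,0],
    [0,0,0],
    [0,0,0],
    [0,0,0],
    [0,0,0],
  ],
  claw=[2,2,2,2,2],
)

```text
t: 18.75
tcp_pos: [0.5319, -0.1999, 0.2954]
orientation: [-2.095, 0.032, 0.965]
ft_force: [0.2, 0.3, -2.0]
width: 0.0304
```

Run:
```python
from plan import *
plan(S_+.205*A_,Rw(-3.2))
f,T=snap("w17")
```

```text
rotvec [ 0.0013 -0.0042 -0.006 ] shift now-axes cm [0.04 2.63 0.02] shift target-axes cm [0.02 2.63 0.02] q [-0.304 -0.474  1.868 -0.185  1.255 -2.836] F [ 0.2  0.3 -2. ] w 0.0304 t 18.75
```

View pics/w17.png

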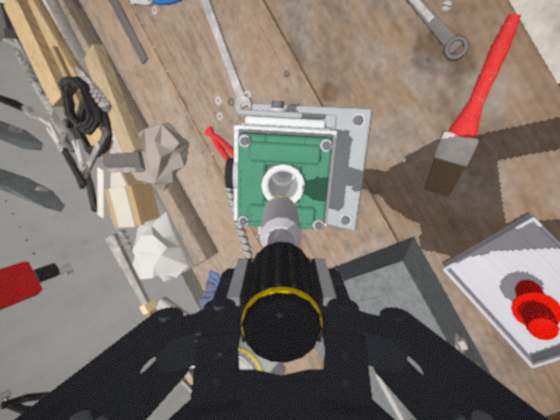

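Run:
```python
from plan import *
f=dict(np.load("w17.npz")); crop(f["img"],240,150,330,270,"w17c")
```

```text
w17c scale 5
```

View pics/w17c.png

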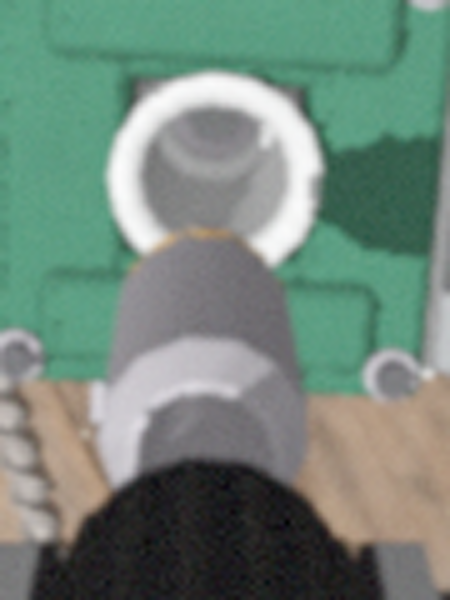

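Run:
```python
from plan import *
f=dict(np.load("w17.npz"));T=f["T"];Tc=np.array(f["T_tool_cam"])
p,r,s=cur()
o,d=ray(f,(283.2,184.8),T); M=o+d*((S_+.072*A_-o)@A_)/(d@A_); print("mouth",M.round(4),"tool mm",(r.T@(M-p)*1000).round(1),"S",(M-.072*A_).round(4))
for z in range(-2,3,2):
  for y0 in(88,92): print(z,y0,"washer far",proj(f,np.array([-14+z,y0-20,0])/1000,Tc).round(1))
print((r.T@A_).round(4))
```

```text
mouth [ 0.5939 -0.2485  0.157 ] tool mm [ -0.2 159.9   1.8] S [ 0.6226 -0.2702  0.0946]
-2 88 washer far [282.3 192.1]
-2 92 washer far [282.3 190.9]
0 88 washer far [282.3 194.4]
0 92 washer far [282.3 193.2]
2 88 washer far [282.3 196.8]
2 92 washer far [282.3 195.5]
[-0.006  -1.      0.0017]
```

Run:
```python
from plan import *
for n in("w1","w8","w13","w16","w17"):
    f=np.load(n+".npz");print(n,f["T_tool_cam"].round(4).tolist(),f["K"][0].round(2),f["K"][1,2].round(2))
```

```text
w1 [[0.0001, -0.9478, -0.3188, -0.0832], [-0.0017, 0.3188, -0.9478, -0.1762], [1.0, 0.0006, -0.0016, 0.0006], [0.0, 0.0, 0.0, 1.0]] [304.54   0.   280.98] 211.82
w8 [[0.0001, -0.9478, -0.3188, -0.0832], [-0.0017, 0.3188, -0.9478, -0.1762], [1.0, 0.0006, -0.0016, 0.0006], [0.0, 0.0, 0.0, 1.0]] [304.54   0.   280.98] 211.82
w13 [[-0.0, -0.9473, -0.3203, -0.0819], [-0.001, 0.3203, -0.9473, -0.1766], [1.0, 0.0003, -0.001, 0.0014], [0.0, 0.0, 0.0, 1.0]] [304.54   0.   280.98] 211.82
w16 [[-0.0001, -0.9473, -0.3203, -0.0819], [-0.0011, 0.3203, -0.9473, -0.1766], [1.0, 0.0003, -0.001, 0.0014], [0.0, 0.0, 0.0, 1.0]] [304.54   0.   280.98] 211.82
w17 [[0.0001, -0.9477, -0.3192, -0.081], [0.0017, 0.3192, -0.9477, -0.1762], [1.0, -0.0004, 0.0016, -0.0007], [0.0, 0.0, 0.0, 1.0]] [304.54   0.   280.98] 211.82
```

step_arm(
  dr=[
    [0.001,0,-0.006],
    [0,0,0],
    [0,0,0],
    [0,0,0],
    [0,0,0],
  ],
  translation=[
    [-0.25,1,0.3],
    [0,1.5,0],
    [0,1.5,0],
    [0,1,0],
    [0,0,0],
  ],
  claw=[2,2,2,2,2],
)

```text
t: 19.3
tcp_pos: [0.5501, -0.2174, 0.2501]
orientation: [-2.089, 0.027, 0.965]
ft_force: [-0.5, -0.3, -2.1]
width: 0.0307
```

Run:
```python
from plan import *
plan(S_+.205*A_,Rw(-3.2))
f,T=snap("w18");crop(f["img"],230,170,340,280,"w18c")
```

```text
rotvec [-0.0051 -0.0072 -0.0014] shift now-axes cm [ 0.31 -2.55 -0.07] shift target-axes cm [ 0.32 -2.55 -0.09] q [-0.335 -0.418  1.9   -0.169  1.168 -2.85 ] F [-0.5 -0.3 -2.1] w 0.0307 t 19.3
w18c scale 5
```

View pics/w18c.png

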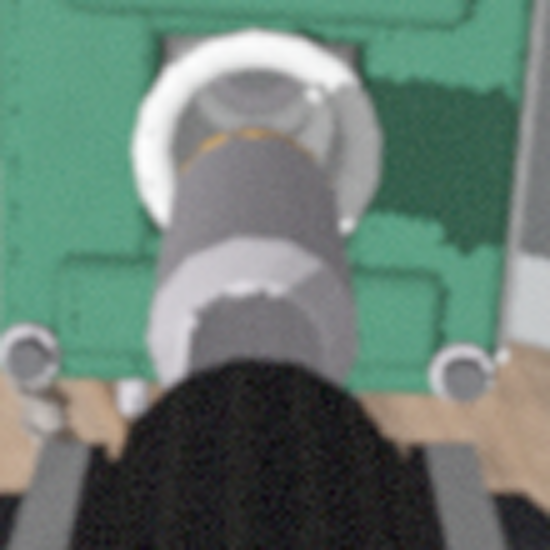

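step_arm(
  dr=[
    [-0.005,0,-0.001],
    [0,0,0],
    [0,0,0],
    [0,0,0],
  ],
  translation=[
    [0.05,0.5,0.15],
    [0,0.8,0],
    [0,0.7,0],
    [0,0,0],
  ],
  claw=[2,2,2,2],
)

```text
t: 19.75
tcp_pos: [0.5572, -0.2219, 0.2337]
orientation: [-2.096, 0.025, 0.966]
ft_force: [0.4, -0.2, -3.6]
width: 0.0305
```

Run:
```python
from plan import *
plan(S_+.205*A_,Rw(-3.2))
f,T=snap("w19");crop(f["img"],230,170,340,280,"w19c")
from station import cams
f=cams.grab_frame("scene");crop(f["img"],300,110,380,200,"sc19")
```

```text
rotvec [ 0.0025 -0.0069  0.0004] shift now-axes cm [ 0.24 -4.39 -0.19] shift target-axes cm [ 0.24 -4.39 -0.18] q [-0.339 -0.401  1.917 -0.17   1.127 -2.849] F [ 0.4 -0.2 -3.6] w 0.0305 t 19.75
w19c scale 5
sc19 scale 6
```

View pics/w19c.png

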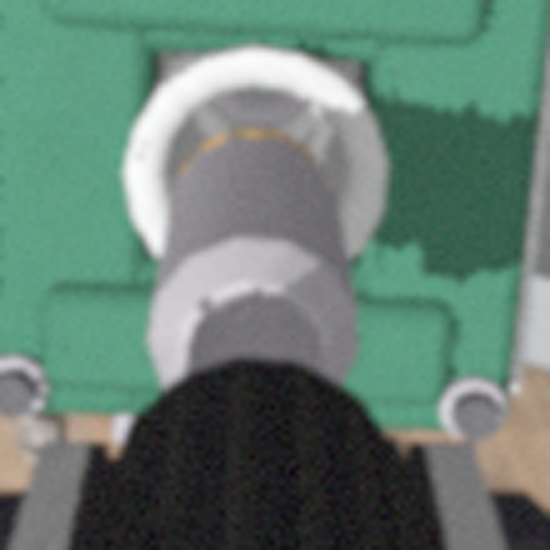

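View pics/sc19.png

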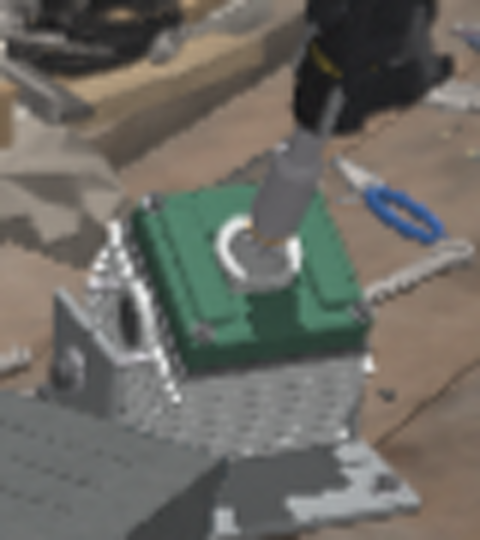

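step_arm(
  dr=[
    [0,0,0],
    [0,0,0],
    [0,0,0],
    [0,0,0],
  ],
  translation=[
    [-0.05,0.4,0.05],
    [0,0.5,0],
    [0,0.5,0],
    [0,0,0],
  ],
  claw=[2,2,2,2],
)

```text
t: 20.25
tcp_pos: [0.5621, -0.2264, 0.2215]
orientation: [-2.096, 0.025, 0.966]
ft_force: [0.6, -0.5, -1.8]
width: 0.0306
```

Run:
```python
from plan import *
plan(S_+.205*A_,Rw(-3.2))
f,T=snap("w20");crop(f["img"],230,170,340,280,"w20c"); print(cur()[2]['torque'].round(2))
```

```text
rotvec [ 0.0026 -0.007   0.0004] shift now-axes cm [ 0.3  -5.78 -0.23] shift target-axes cm [ 0.29 -5.78 -0.22] q [-0.345 -0.384  1.924 -0.169  1.101 -2.85 ] F [ 0.6 -0.5 -1.8] w 0.0306 t 20.25
w20c scale 5
[0.3  0.4  0.07]
```

View pics/w20c.png

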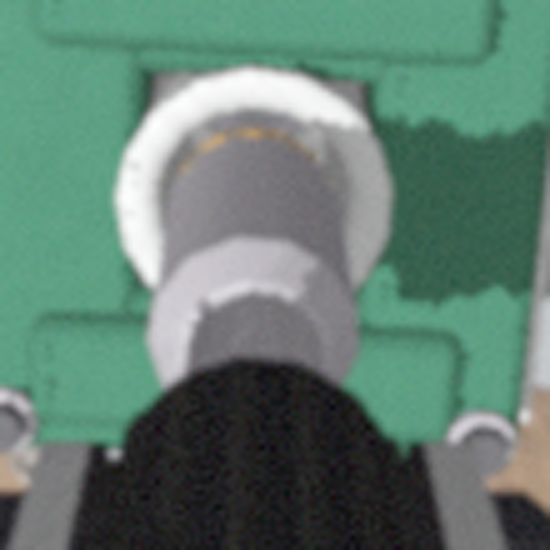

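step_arm(
  dr=[
    [0,0,0],
    [0,0,0],
    [0,0,0],
    [0,0,0],
  ],
  translation=[
    [0,0.3,0],
    [0,0.3,0],
    [0,0.3,0],
    [0,0,0],
  ],
  claw=[2,2,2,2],
)

```text
t: 20.7
tcp_pos: [0.5658, -0.2291, 0.2143]
orientation: [-2.097, 0.025, 0.966]
ft_force: [0.1, -0.1, -3.0]
width: 0.0307
```

Run:
```python
from plan import *
plan(S_+.205*A_,Rw(-3.2))
f,T=snap("w21");crop(f["img"],230,170,340,280,"w21c"); p,r,s=cur(); print(s['torque'].round(2),"F tool",(r.T@s['ft_force']).round(1))
```

```text
rotvec [ 0.0033 -0.0071  0.0006] shift now-axes cm [ 0.29 -6.63 -0.2 ] shift target-axes cm [ 0.29 -6.63 -0.18] q [-0.347 -0.372  1.927 -0.169  1.086 -2.851] F [ 0.1 -0.1 -3. ] w 0.0307 t 20.7
w21c scale 5
[0.28 0.37 0.03] F tool [0.6 1.3 1.5]
```

View pics/w21c.png

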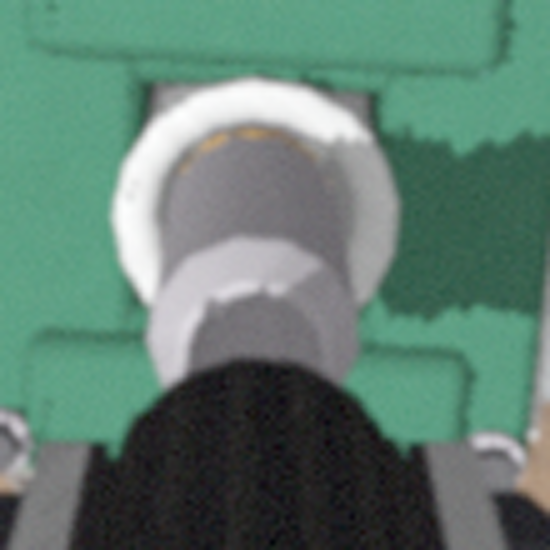

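step_arm(
  dr=[
    [0,0,0],
    [0,0,0],
    [0,0,0],
    [0,0,0],
  ],
  translation=[
    [0.05,0.2,0.06],
    [0,0.3,0],
    [0,0.3,0],
    [0,0,0],
  ],
  claw=[2,2,2,2],
)

```text
t: 21.15
tcp_pos: [0.5689, -0.2308, 0.207]
orientation: [-2.097, 0.025, 0.966]
ft_force: [-0.5, 0.7, -2.2]
width: 0.0305
```

Run:
```python
from plan import *
plan(S_+.205*A_,Rw(-3.2))
f,T=snap("w22");crop(f["img"],230,170,340,280,"w22c"); p,r,s=cur(); print(s['torque'].round(2),"F tool",(r.T@s['ft_force']).round(1))
```

```text
rotvec [ 0.0032 -0.007   0.0005] shift now-axes cm [ 0.24 -7.43 -0.27] shift target-axes cm [ 0.24 -7.44 -0.25] q [-0.349 -0.362  1.931 -0.17   1.071 -2.849] F [-0.5  0.7 -2.2] w 0.0305 t 21.15
w22c scale 5
[0.28 0.4  0.04] F tool [0.4 2.2 0.7]
```

View pics/w22c.png

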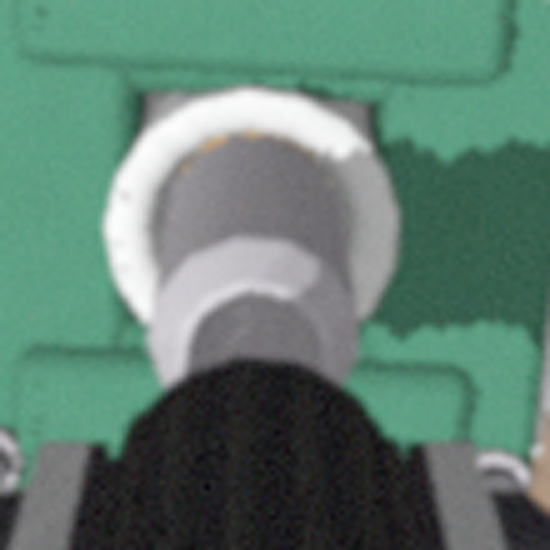

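step_arm(
  dr=[
    [0,0,0],
    [0,0,0],
    [0,0,0],
    [0,0,0],
  ],
  translation=[
    [0,0.4,0],
    [0,0.4,0],
    [0,0.4,0],
    [0,0,0],
  ],
  claw=[2,2,2,2],
)

```text
t: 21.6
tcp_pos: [0.5736, -0.2345, 0.1963]
orientation: [-2.097, 0.025, 0.966]
ft_force: [-1.1, 0.5, -4.0]
width: 0.0305
```

```bash
cat > st.py <<'E'
from plan import *
p,r,s=cur(); print("Ftool",(r.T@s['ft_force']).round(1),"Mtool",(r.T@s['torque']).round(2),"h mm",((p-S_)@A_*1000).round(1),"lat",(Rw(-3.2).T@(p-S_)*1000).round(1)[[0,2]],"q6",s['q'][5].round(3),"w",round(s['width'],4),"t",s['t'])
E
python3 st.py
```

```text
Ftool [-0.1  2.8  3. ] Mtool [ 0.51  0.01 -0.  ] h mm 118.4 lat [-2.4  2.6] q6 -2.85 w 0.0305 t 21.6
```

step_arm(
  dr=[
    [0,0,0],
    [0,0,0],
    [0,0,0],
    [0,0,0],
  ],
  translation=[
    [0,0.4,0],
    [0,0.4,0],
    [0,0.4,0],
    [0,0,0],
  ],
  claw=[2,2,2,2],
)

```text
t: 22.0
tcp_pos: [0.5785, -0.2381, 0.1861]
orientation: [-2.097, 0.025, 0.966]
ft_force: [-0.1, 0.6, -3.1]
width: 0.0308
```

```bash
python3 st.py
```

```text
Ftool [0.6 2.4 1.9] Mtool [ 0.51 -0.01 -0.01] h mm 106.5 lat [-2.4  2.5] q6 -2.85 w 0.0308 t 22.0
```

step_arm(
  dr=[
    [0,0,0],
    [0,0,0],
    [0,0,0],
    [0,0,0],
  ],
  translation=[
    [0,0.4,0],
    [0,0.3,0],
    [0,0.3,0],
    [0,0,0],
  ],
  claw=[2,2,2,2],
)

```text
t: 22.4
tcp_pos: [0.5825, -0.2411, 0.1777]
orientation: [-2.097, 0.025, 0.966]
ft_force: [0.6, -1.1, -3.0]
width: 0.0305
```

```bash
python3 st.py; python3 -c "
from plan import *
f,T=snap('w23');crop(f['img'],230,170,340,280,'w23c')"
```

```text
Ftool [-0.5  3.2  0.6] Mtool [ 0.53 -0.01 -0.04] h mm 96.7 lat [-2.4  2.3] q6 -2.85 w 0.0305 t 22.4
w23c scale 5
```

View pics/w23c.png

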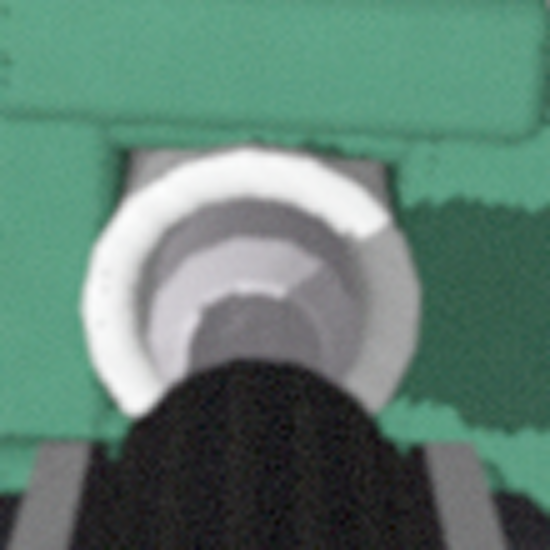

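step_arm(
  dr=[
    [0,0,0],
    [0,0,0],
    [0,0,0],
    [0,0,0],
  ],
  translation=[
    [0,0.3,0],
    [0,0.3,0],
    [0,0.2,0],
    [0,0,0],
  ],
  claw=[2,2,2,2],
)

```text
t: 22.85
tcp_pos: [0.5857, -0.2435, 0.1709]
orientation: [-2.097, 0.025, 0.966]
ft_force: [0.0, 0.5, -2.3]
width: 0.0303
```

```bash
python3 st.py
```

```text
Ftool [0.5 1.8 1.3] Mtool [ 0.55 -0.04  0.03] h mm 88.8 lat [-2.4  2.2] q6 -2.85 w 0.0303 t 22.85
```

step_arm(
  dr=[
    [0,0,0],
    [0,0,0],
    [0,0,0],
  ],
  translation=[
    [0,0.2,0],
    [0,0.1,0],
    [0,0,0],
  ],
  claw=[2,2,2],
)

```text
t: 23.15
tcp_pos: [0.5869, -0.2444, 0.1686]
orientation: [-2.097, 0.025, 0.966]
ft_force: [-1.2, 0.1, -2.2]
width: 0.0306
```

```bash
python3 st.py
```

```text
Ftool [-0.5  1.4  2. ] Mtool [ 0.51 -0.04 -0.07] h mm 86.0 lat [-2.3  2.1] q6 -2.85 w 0.0306 t 23.15
```

step_arm(
  dr=[
    [0,0,0],
    [0,0,0],
    [0,0,0],
  ],
  translation=[
    [0,0.15,0],
    [0,0.1,0],
    [0,0,0],
  ],
  claw=[2,2,2],
)

```text
t: 23.45
tcp_pos: [0.5879, -0.2452, 0.1664]
orientation: [-2.097, 0.025, 0.966]
ft_force: [-0.6, -0.9, -2.0]
width: 0.0305
```

```bash
python3 st.py
```

```text
Ftool [-1.   1.8  1. ] Mtool [ 0.47  0.02 -0.02] h mm 83.5 lat [-2.3  2.1] q6 -2.85 w 0.0305 t 23.45
```

step_arm(
  dr=[
    [0,0,0],
    [0,0,0],
    [0,0,0],
  ],
  translation=[
    [0,0.1,0],
    [0,0.1,0],
    [0,0,0],
  ],
  claw=[2,2,2],
)

```text
t: 23.75
tcp_pos: [0.5888, -0.2457, 0.1646]
orientation: [-2.097, 0.025, 0.966]
ft_force: [0.0, 1.0, -1.8]
width: 0.0306
```

```bash
python3 st.py
```

```text
Ftool [0.9 1.3 1.3] Mtool [ 0.62 -0.03 -0.16] h mm 81.5 lat [-2.2  2.1] q6 -2.85 w 0.0306 t 23.75
```

step_arm(
  dr=[
    [0,0,0],
    [0,0,0],
    [0,0,0],
  ],
  translation=[
    [0,0.1,0],
    [0,0.1,0],
    [0,0,0],
  ],
  claw=[2,2,2],
)

```text
t: 24.05
tcp_pos: [0.5896, -0.2464, 0.163]
orientation: [-2.098, 0.025, 0.966]
ft_force: [0.5, 1.6, -3.1]
width: 0.0312
```

```bash
python3 st.py
```

```text
Ftool [1.6 2.4 2. ] Mtool [ 0.65  0.01 -0.33] h mm 79.6 lat [-2.3  2. ] q6 -2.85 w 0.0312 t 24.05
```

step_arm(
  dr=[
    [0,0,0],
    [0,0,0],
  ],
  translation=[
    [0,0.1,0],
    [0,0,0],
  ],
  claw=[2,2],
)

```text
t: 24.25
tcp_pos: [0.59, -0.2467, 0.1621]
orientation: [-2.098, 0.025, 0.966]
ft_force: [1.2, -0.0, -2.3]
width: 0.0306
```

```bash
python3 st.py
```

```text
Ftool [0.7 2.4 0.3] Mtool [ 0.65  0.03 -0.36] h mm 78.6 lat [-2.3  2. ] q6 -2.85 w 0.0306 t 24.25
```

step_arm(
  dr=[
    [0,0,0],
    [0,0,0],
  ],
  translation=[
    [0.03,0.1,0],
    [0,0,0],
  ],
  claw=[2,2],
)

```text
t: 24.45
tcp_pos: [0.5906, -0.2467, 0.1613]
orientation: [-2.098, 0.025, 0.966]
ft_force: [1.1, -0.6, -2.9]
width: 0.0304
```

```bash
python3 st.py
```

```text
Ftool [0.2 3.1 0.4] Mtool [ 0.57  0.02 -0.19] h mm 77.6 lat [-2.  2.] q6 -2.849 w 0.0304 t 24.45
```

step_arm(
  dr=[
    [0,0,0],
    [0,0,0],
  ],
  translation=[
    [0,0.1,0],
    [0,0,0],
  ],
  claw=[2,2],
)

```text
t: 24.65
tcp_pos: [0.591, -0.247, 0.1607]
orientation: [-2.098, 0.025, 0.966]
ft_force: [-1.3, 2.1, 0.2]
width: 0.0309
```

```bash
python3 st.py
```

```text
Ftool [ 1.  -1.3  1.8] Mtool [ 0.87 -0.01 -0.26] h mm 76.9 lat [-1.9  1.8] q6 -2.849 w 0.0309 t 24.65
```

step_arm(
  dr=[
    [0,0,0],
    [0,0,0],
  ],
  translation=[
    [0,0.05,0],
    [0,0,0],
  ],
  claw=[2,2],
)

```text
t: 24.85
tcp_pos: [0.5912, -0.2471, 0.1607]
orientation: [-2.098, 0.025, 0.966]
ft_force: [-4.9, 3.9, 4.2]
width: 0.0305
```

```bash
python3 st.py
```

```text
Ftool [ 0.3 -6.8  3.3] Mtool [ 1.25 -0.   -0.22] h mm 76.7 lat [-1.9  1.6] q6 -2.849 w 0.0305 t 24.85
```

The plug is resting on the thread, with axial force gone from +3 to −7 N at h=76.7. I'll turn it clockwise with matching feed of 12 mm per turn.

step_arm(
  dr=[
    [0,0.1,0],
    [0,0.1,0],
    [0,0.1,0],
    [0,0.1,0],
    [0,0,0],
  ],
  translation=[
    [0,0.02,0],
    [0,0.02,0],
    [0,0.02,0],
    [0,0.02,0],
    [0,0,0],
  ],
  claw=[2,2,2,2,2],
)

```text
t: 25.35
tcp_pos: [0.5917, -0.2472, 0.16]
orientation: [-2.071, -0.176, 0.614]
ft_force: [-2.5, 4.8, 3.5]
width: 0.0303
```

```bash
python3 st.py
```

```text
Ftool [ 1.3 -5.4  3.1] Mtool [ 1.23  0.06 -0.23] h mm 75.9 lat [-1.7  1.5] q6 -2.445 w 0.0303 t 25.35
```

step_arm(
  dr=[
    [0,0.1,0],
    [0,0.1,0],
    [0,0.1,0],
    [0,0.1,0],
    [0,0.1,0],
    [0,0,0],
  ],
  translation=[
    [0,0.02,0],
    [0,0.02,0],
    [0,0.02,0],
    [0,0.02,0],
    [0,0.02,0],
    [0,0,0],
  ],
  claw=[2,2,2,2,2,2],
)

```text
t: 25.95
tcp_pos: [0.5923, -0.2476, 0.1593]
orientation: [-1.937, -0.39, 0.144]
ft_force: [-2.6, 4.5, 3.9]
width: 0.0308
```

```bash
python3 st.py
```

```text
Ftool [-0.3 -5.7  2.9] Mtool [1.15 0.06 0.12] h mm 74.9 lat [-1.7  1.4] q6 -1.947 w 0.0308 t 25.95
```

step_arm(
  dr=[
    [0,0.1,0],
    [0,0.1,0],
    [0,0.1,0],
    [0,0.1,0],
    [0,0.1,0],
    [0,0.1,0],
    [0,0.1,0],
    [0,0,0],
  ],
  translation=[
    [0,0.019,0],
    [0,0.019,0],
    [0,0.019,0],
    [0,0.019,0],
    [0,0.019,0],
    [0,0.019,0],
    [0,0.019,0],
    [0,0,0],
  ],
  claw=[2,2,2,2,2,2,2,2],
)

```text
t: 26.75
tcp_pos: [0.5928, -0.2482, 0.1582]
orientation: [-1.582, -0.529, -0.624]
ft_force: [-1.6, 3.3, 3.1]
width: 0.0305
```

```bash
python3 st.py
```

```text
Ftool [-1.2 -4.3  1.7] Mtool [0.6  0.03 0.34] h mm 73.6 lat [-1.8  1.2] q6 -1.249 w 0.0305 t 26.75
```

step_arm(
  dr=[
    [0,0.1,0],
    [0,0.1,0],
    [0,0.1,0],
    [0,0.1,0],
    [0,0.1,0],
    [0,0.1,0],
    [0,0.1,0],
    [0,0,0],
  ],
  translation=[
    [0,0.019,0],
    [0,0.019,0],
    [0,0.019,0],
    [0,0.019,0],
    [0,0.019,0],
    [0,0.019,0],
    [0,0.019,0],
    [0,0,0],
  ],
  claw=[2,2,2,2,2,2,2,2],
)

```text
t: 27.55
tcp_pos: [0.5932, -0.2488, 0.157]
orientation: [-1.22, -0.404, -1.398]
ft_force: [-2.5, 2.3, 4.9]
width: 0.0304
```

```bash
python3 st.py
```

```text
Ftool [-0.6 -5.9 -0. ] Mtool [0.03 0.09 0.32] h mm 72.2 lat [-2.   1.3] q6 -0.551 w 0.0304 t 27.55
```

step_arm(
  dr=[
    [0,0.1,0],
    [0,0.1,0],
    [0,0.1,0],
    [0,0.1,0],
    [0,0.1,0],
    [0,0,0],
  ],
  translation=[
    [0,0.019,0],
    [0,0.019,0],
    [0,0.019,0],
    [0,0.019,0],
    [0,0.019,0],
    [0,0,0],
  ],
  claw=[2,2,2,2,2,2],
)

```text
t: 28.15
tcp_pos: [0.5934, -0.249, 0.156]
orientation: [-1.077, -0.195, -1.874]
ft_force: [-4.3, 2.5, 5.5]
width: 0.031
```

```bash
python3 st.py
```

```text
Ftool [ 0.  -7.2 -1.6] Mtool [-0.55  0.03  0.15] h mm 71.2 lat [-2.1  1.5] q6 -0.051 w 0.031 t 28.15
```

step_arm(
  dr=[
    [0,0.1,0],
    [0,0.1,0],
    [0,0.1,0],
    [0,0.1,0],
    [0,0,0],
  ],
  translation=[
    [0,0.019,0],
    [0,0.019,0],
    [0,0.019,0],
    [0,0.019,0],
    [0,0,0],
  ],
  claw=[2,2,2,2,2],
)

```text
t: 28.65
tcp_pos: [0.5936, -0.2491, 0.1552]
orientation: [-1.043, 0.003, -2.224]
ft_force: [-4.5, 3.1, 7.3]
width: 0.0306
```

```bash
python3 st.py
```

```text
Ftool [ 0.3 -9.1 -1. ] Mtool [-0.68  0.08 -0.07] h mm 70.4 lat [-2.   1.6] q6 0.349 w 0.0306 t 28.65
```

step_arm(
  dr=[
    [0,0.1,0],
    [0,0.1,0],
    [0,0.1,0],
    [0,0.1,0],
    [0,0,0],
  ],
  translation=[
    [0,0.019,0],
    [0,0.019,0],
    [0,0.019,0],
    [0,0.019,0],
    [0,0,0],
  ],
  claw=[2,2,2,2,2],
)

```text
t: 29.15
tcp_pos: [0.594, -0.2493, 0.1546]
orientation: [-1.079, 0.2, -2.574]
ft_force: [-5.3, 3.1, 5.7]
width: 0.0307
```

```bash
python3 st.py
```

```text
Ftool [ 1.6 -8.  -1.9] Mtool [-0.74  0.07 -0.25] h mm 69.7 lat [-1.9  1.6] q6 0.749 w 0.0307 t 29.15
```

step_arm(
  dr=[
    [0,0.1,0],
    [0,0.1,0],
    [0,0.1,0],
    [0,0.1,0],
    [0,0,0],
  ],
  translation=[
    [0,0.018,0],
    [0,0.018,0],
    [0,0.018,0],
    [0,0.018,0],
    [0,0,0],
  ],
  claw=[2,2,2,2,2],
)

```text
t: 29.65
tcp_pos: [0.5944, -0.2494, 0.1543]
orientation: [-1.187, 0.373, -2.951]
ft_force: [-5.9, 5.7, 7.9]
width: 0.0305
```

```bash
python3 st.py
```

```text
Ftool [  1.5 -10.9  -2.8] Mtool [-0.62  0.05 -0.38] h mm 69.2 lat [-1.8  1.4] q6 1.149 w 0.0305 t 29.65
```

step_arm(
  dr=[
    [0,0.1,0],
    [0,0.1,0],
    [0,0.1,0],
    [0,0,0],
  ],
  translation=[
    [0,0.018,0],
    [0,0.018,0],
    [0,0.018,0],
    [0,0,0],
  ],
  claw=[2,2,2,2],
)

```text
t: 30.05
tcp_pos: [0.5948, -0.2497, 0.1545]
orientation: [-1.315, 0.469, 3.02]
ft_force: [-7.3, 7.0, 12.6]
width: 0.0306
```

```bash
python3 st.py
```

```text
Ftool [  1.5 -15.9  -2.1] Mtool [-0.38  0.07 -0.74] h mm 69.2 lat [-1.9  0.8] q6 1.449 w 0.0306 t 30.05
```

```bash
python3 -c "
from plan import *
f,T=snap('w24');crop(f['img'],220,170,350,370,'w24c')
from station import cams
f=cams.grab_frame('scene');np.savez('sc24.npz',**f);crop(f['img'],310,120,370,180,'sc24')"
```

```text
w24c scale 3
sc24 scale 10
```

View pics/w24c.png

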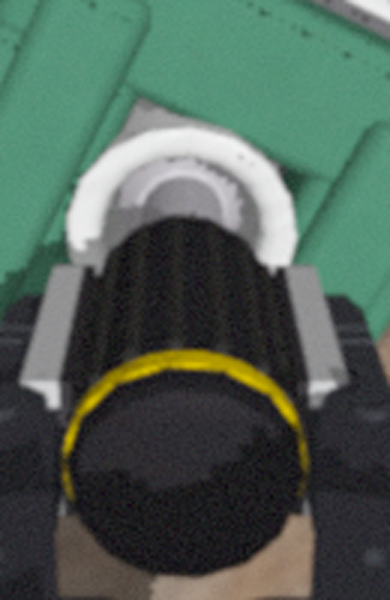

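View pics/sc24.png

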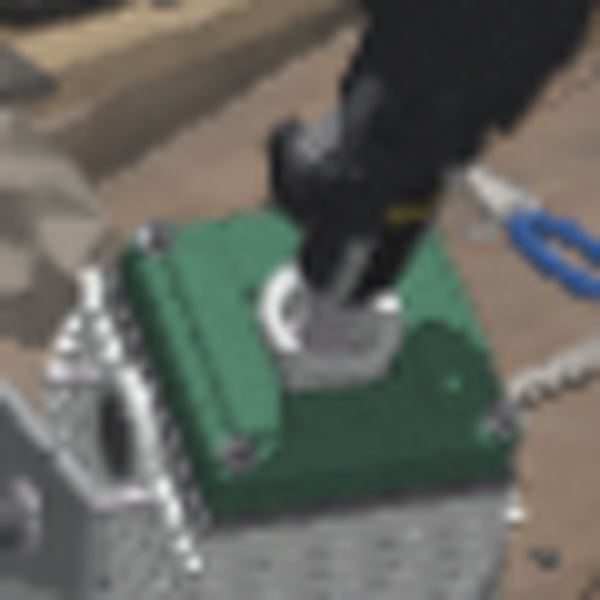

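step_arm(
  dr=[
    [0,0.1,0],
    [0,0.1,0],
    [0,0.1,0],
    [0,0,0],
  ],
  translation=[
    [0,0,0],
    [0,0,0],
    [0,0,0],
    [0,0,0],
  ],
  claw=[2,2,2,2],
)

```text
t: 30.55
tcp_pos: [0.5948, -0.2497, 0.1545]
orientation: [-1.476, 0.521, 2.684]
ft_force: [-8.5, 7.1, 12.0]
width: 0.0305
```

```bash
python3 st.py;  python3 -c "
from plan import *
f,T=snap('w25');crop(f['img'],220,170,350,370,'w25c')"
```

```text
Ftool [  3.4 -16.   -1.1] Mtool [-0.1   0.11 -0.81] h mm 69.1 lat [-1.9  0.9] q6 1.749 w 0.0305 t 30.55
w25c scale 3
```

View pics/w25c.png

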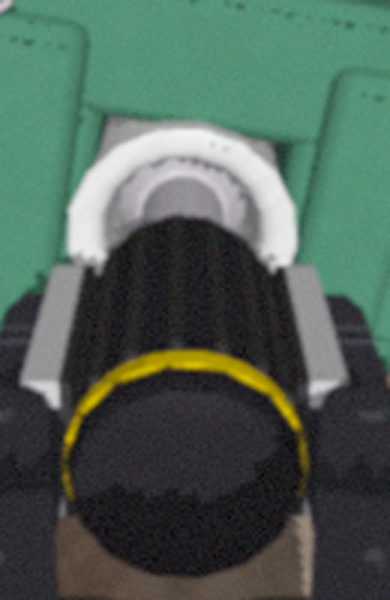

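Run:
```python
from plan import *
ims=[]
for n in("w20","w23","w24","w25"):
    im=np.load(n+".npz")["img"].astype(np.float32).mean(2); row=im[262:280,252:312].mean(0); ims.append(row); print(n,(row-cv2.blur(row[None],(15,1))[0]).round().astype(int).tolist())
```

```text
w20 [1, 2, 0, 1, -1, -1, -2, -3, -2, 0, 2, 5, 3, 1, 2, -1, -1, -2, -5, -1, -4, -2, -1, 2, 8, 6, 4, 1, 1, -1, -2, -2, -4, -3, -2, -5, -3, 1, 6, 7, 4, 3, 2, -1, -4, -4, -2, -5, -1, 0, 2, 4, 2, 2, -2, -3, 0, 0, 1, 2]
w23 [0, 0, 1, 1, 0, -3, -3, -2, 0, -2, 4, 5, 5, 1, 1, -2, -1, -4, -2, -3, -1, -3, -1, 3, 6, 4, 4, 2, 3, -2, -3, -2, -4, -5, -3, -4, -2, 2, 5, 6, 5, 4, 1, -1, -4, -4, -3, -4, -2, 1, 1, 4, 3, 0, 0, -3, -3, 1, 2, 3]
w24 [0, 0, 2, 3, 5, 1, -4, -7, -6, -4, -4, 1, 5, 7, 6, 4, 0, -3, -3, -2, -4, -4, -4, -1, 0, 2, 5, 8, 6, 1, -2, -3, -2, -3, -2, -2, -2, -2, 0, 1, 4, 6, 4, 2, -1, -5, -3, -5, -1, -1, 1, 3, 5, 3, -2, -5, -2, 1, 3, 1]
w25 [-1, 2, 2, 4, 3, -2, -2, -5, -5, -6, -1, 1, 5, 7, 5, 3, -1, -1, -4, -3, -1, -5, -1, -5, 2, 4, 6, 4, 4, 1, -3, -2, -2, -1, -2, -2, -3, -2, 0, 3, 5, 5, 5, -3, -2, -3, -3, -3, -2, -1, 2, 4, 5, 0, -2, -3, -1, 0, 3, -1]
```

step_arm(
  dr=[
    [0,0.1,0],
    [0,0.08,0],
    [0,0,0],
  ],
  translation=[
    [0,0,0],
    [0,0,0],
    [0,0,0],
  ],
  claw=[2,2,2],
)

```text
t: 30.9
tcp_pos: [0.5948, -0.2497, 0.1545]
orientation: [-1.58, 0.529, 2.477]
ft_force: [-7.8, 7.1, 12.0]
width: 0.0304
```

```bash
python3 st.py
python3 - <<'E'
from plan import *
snap("w26")
for n in("w25","w26"):
    im=np.load(n+".npz")["img"].astype(np.float32).mean(2); row=im[262:280,252:312].mean(0);  print(n,(row-cv2.blur(row[None],(15,1))[0]).round().astype(int).tolist())
E
```

```text
Ftool [  3.  -15.7  -0.9] Mtool [ 0.03  0.07 -0.94] h mm 69.2 lat [-1.9  0.9] q6 1.928 w 0.0304 t 30.9
w25 [-1, 2, 2, 4, 3, -2, -2, -5, -5, -6, -1, 1, 5, 7, 5, 3, -1, -1, -4, -3, -1, -5, -1, -5, 2, 4, 6, 4, 4, 1, -3, -2, -2, -1, -2, -2, -3, -2, 0, 3, 5, 5, 5, -3, -2, -3, -3, -3, -2, -1, 2, 4, 5, 0, -2, -3, -1, 0, 3, -1]
w26 [1, 1, 2, 3, 3, 1, -5, -6, -5, -3, -1, 2, 4, 5, 5, 0, -2, -1, -3, -3, -2, -4, -3, -1, 3, 3, 7, 5, 2, -2, -3, -3, -1, -4, -2, -2, -1, -2, 2, 3, 7, 6, 3, 0, -4, -5, -4, -3, -2, 1, 3, 5, 4, -1, -2, -5, -2, 2, 2, 3]
```

The plug has stopped advancing at h≈69.2. That is 7.5 mm below where it first rested, and it agrees with the seat height expected from the rack (≈68.4). Axial load is steady at −16 N and it turns without the grip slipping, so it is seated. I'll relax the load, release and check.

step_arm(
  dr=[
    [0,0.1,0],
    [0,0.1,0],
    [0,0,0],
    [0,0,0],
    [0,0,0],
  ],
  translation=[
    [0,0.02,0],
    [0,0.02,0],
    [0,0,0],
    [0,-0.1,0],
    [0,0,0],
  ],
  claw=[2,2,2,2,2],
)

```text
t: 31.45
tcp_pos: [0.5944, -0.2495, 0.1543]
orientation: [-1.694, 0.515, 2.249]
ft_force: [-4.1, 4.8, 7.6]
width: 0.0309
```

```bash
python3 st.py
```

```text
Ftool [ 1.7 -9.7 -1.1] Mtool [ 0.03  0.06 -0.59] h mm 69.2 lat [-1.9  1.3] q6 2.126 w 0.0309 t 31.45
```

step_arm(
  dr=[
    [0,0,0],
    [0,0,0],
    [0,0,0],
  ],
  translation=[
    [0,-0.15,0],
    [0,-0.1,0],
    [0,0,0],
  ],
  claw=[2,2,2],
)

```text
t: 31.75
tcp_pos: [0.593, -0.2486, 0.1538]
orientation: [-1.693, 0.513, 2.248]
ft_force: [9.9, -4.3, -12.6]
width: 0.0309
```

```bash
python3 st.py
```

```text
Ftool [-2.1 16.2 -3. ] Mtool [-0.93 -0.03  0.52] h mm 69.6 lat [-1.9  3.1] q6 2.127 w 0.0309 t 31.75
```

The thread holds against a 16 N pull with only 0.4 mm of movement. I'll go back to neutral and release.

step_arm(
  dr=[
    [0,0,0],
    [0,0,0],
    [0,0,0],
    [0,0,0],
    [0,0,0],
    [0,0,0],
    [0,0,0],
  ],
  translation=[
    [0,0.15,0],
    [0,0.05,0],
    [0,0,0],
    [0,0,0],
    [0,0,0],
    [0,0,0],
    [0,0,0],
  ],
  claw=[2,2,3.2,4,5,6,6],
)

```text
t: 32.45
tcp_pos: [0.594, -0.2494, 0.154]
orientation: [-1.696, 0.514, 2.244]
ft_force: [0.6, 0.4, 0.6]
width: 0.0602
```

```bash
python3 st.py; python3 -c "
from plan import *
snap('w27')"
```

```text
Ftool [-0.4 -0.4 -0.8] Mtool [ 0.01 -0.02 -0.2 ] h mm 69.1 lat [-2.   1.9] q6 2.131 w 0.0602 t 32.45
```

View pics/w27.png

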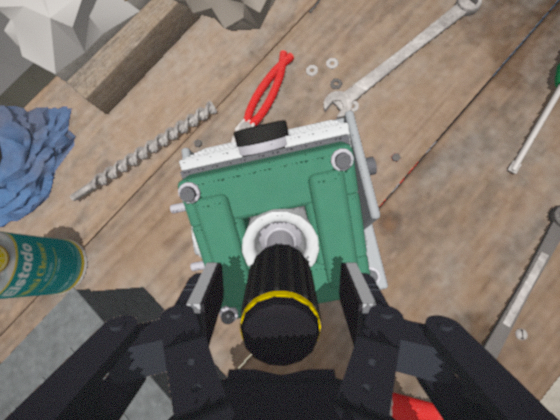

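step_arm(
  dr=[
    [0,0,0],
    [0,0,0],
    [0,0,0],
    [0,0,0],
    [0,0,0],
    [0,0,0],
  ],
  translation=[
    [0,-1,0],
    [0,-2,0],
    [0,-3,0],
    [0,-3,0],
    [0,-3,0],
    [0,0,0],
  ],
  claw=[6,6,6,6,6,6],
)

```text
t: 33.1
tcp_pos: [0.5457, -0.2124, 0.2634]
orientation: [-1.7, 0.519, 2.242]
ft_force: [0.7, -0.7, -0.5]
width: 0.0599
```

```bash
python3 st.py; python3 -c "
from plan import *
f,T=snap('w28');crop(f['img'],200,80,380,260,'w28c')
from station import cams
f=cams.grab_frame('scene');np.savez('sc28.npz',**f);crop(f['img'],300,110,380,190,'sc28'); cv2.imwrite('pics/sc28f.png',f['img'][:,:,::-1])
print([ (n,proj(f,S_+h*A_).round(1)) for n,h in (('mouth',.072),('home top',.150),('5mm high',.155))])
print([ (n,proj(dict(np.load('w28.npz')),S_+h*A_,T).round(1)) for n,h in (('mouth',.072),('home top',.150),('5mm high',.155))])
"
```

```text
Ftool [-0.5  0.9  0. ] Mtool [ 0.02  0.02 -0.2 ] h mm 194.3 lat [-1.8 -0.2] q6 2.134 w 0.0599 t 33.1
w28c scale 3
sc28 scale 7
[('mouth', array([342.4, 150.4])), ('home top', array([348.7, 135.5])), ('5mm high', array([349.1, 134.5]))]
[('mouth', array([281.3, 197.2])), ('home top', array([280.8, 223.7])), ('5mm high', array([280.8, 226. ]))]
```

View pics/w28c.png

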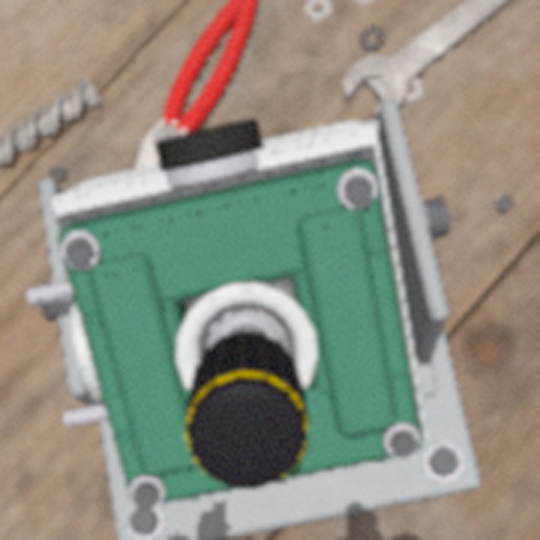

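View pics/sc28.png

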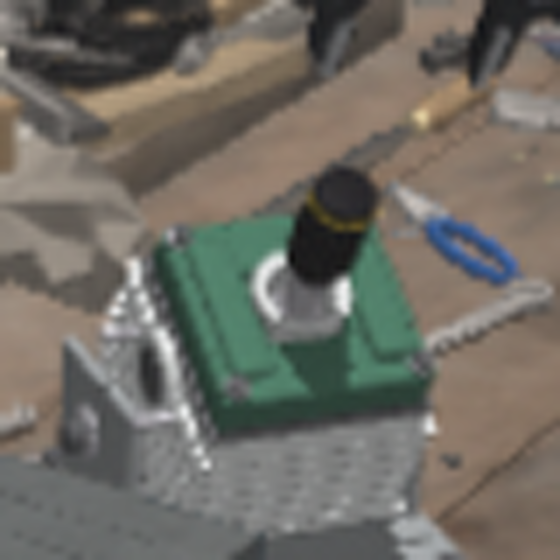

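View pics/sc28f.png

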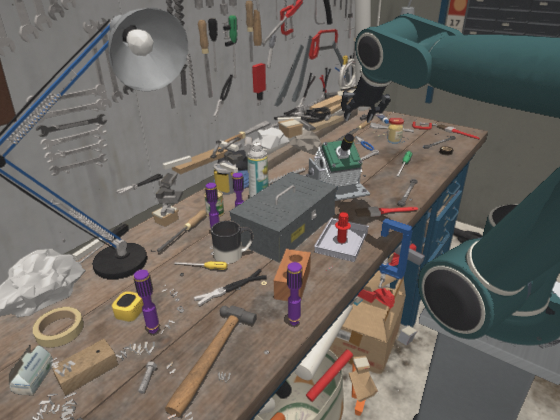

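The checks agree, so I'm handing in. The handle top sits 25.7 px below the well's rim in the wrist view, where fully home predicts 26.5 px and 5 mm high predicts 28.8. The bung is in the tray at (343,228) in the scene view, and the gripper is clear.

```bash
python3 -c "
from station import manip
print(manip.finish_job())"
```

```text
the job is handed in; nothing more can be done
None
```

The plug is screwed home in the well with the spanner left standing in it, and the bung stands upright in the parts tray. I handed the job in at about 33 s.

**Seating checks**
- **Advance:** the plug met the thread, followed it clockwise for about 225° and came down about 7.5 mm. It then stopped, and about 50° more turning gave no further advance. The stopping height is within about 1 mm of what the rack height predicts for fully home.
- **Hold:** a gentle pull of about 16 N moved it only 0.4 mm, so the thread has it.
- **Pictures:** the wrist view puts the handle top within about 2 mm of the fully-home height. The scene view fits too, but is only good to about 5 mm. The gripper was about 9 cm back, touching nothing.

**What disagreed or went wrong**
- **First bung grasp missed:** the finger ends turned out to be about 35–40 mm short of the stated TCP. I went deeper and gripped it on the second try.
- **Bung pressed too hard:** while setting it down I sent three moves without checking between them. It was pressed on the tray floor at about 40–42 N at the wrist before I backed off.
- **No torque rise at the stop:** the turning torque stayed near 0.1 Nm throughout, so I judged the plug home from the stalled advance, the pull test and the pictures.
- **Camera differences:** the scene camera read 6–8 mm low in height. The top and wrist cameras differed by about 4 mm, so I lined up the insertion from wrist pictures showing both plug and well.

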